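# Empty the sample pail into the draining tray

### The arm

A 6-joint arm with a two-finger parallel gripper is mounted at the origin on the work surface. World frame = base frame: x ahead of the robot, y to its left, z up, the work surface at z = 0. Lengths are in m, angles in degrees, forces in N, time in s.
With the tool pointing down it reaches from about 0.3 to 0.75 m from the base axis. Payload 8.5 kg.
Tool frame: the origin (TCP) lies midway between the tips of the shut fingers; the grasp point (between the pads) lies 19 mm behind it; z points along the fingers, y is the line along which they close (so a half turn about z gives the same grasp; the last joint's range is limited). The gripper opens to 85 mm and grips with 20 to 120 N. Pads are 22 mm wide; open, the fingers measure 114 mm over their backs; the gripper's body (76 mm by 85 mm) begins 54 mm behind the grasp point. The pads swing forward as they close: fully open they stand 13 mm farther back than shut.
Start: joints at [51.664, 21.807, 74.336, -0, 83.858, -12.336], TCP at [0.241, 0.494, 0.231] pointing down, gripper open.
Joint ranges: [-178.18, 178.18], [-50.72, 133.34], [12.68, 142.11], [-81.47, 261.47], [9.98, 163.14], [-165.26, 165.26]. Speed limits (degrees/s): [136.94, 136.94, 180, 180, 180, 180].

### API

Orientations are given as [roll, pitch, yaw] about the fixed x, y, z axes, in that order (R = Rz(yaw) Ry(pitch) Rx(roll)).
In Python, from rig import sense, capture, calibration, manip gives the robot as it stands.
- The arm moves only by the tool move_arm, never from a script. Its argument "series" is a list of rows, each an object of numbers: "claw": the opening, from -1 (shut) to 1 (fully open); "dx", "dy", "dz": the shift along the tool's x, y, z in mm; "ax", "ay", "az": the turn, a rotation vector about the tool's x, y, z in rad. A call has 1 to 12 rows; each row shifts and turns the commanded pose from where the row before left it, along the tool's axes as they then stand; what a row does not reach is not made up. A row lasts 1/12 s, in which the tool goes at most 41.7 mm and 7.16 degrees, less where a joint would pass 70% of its speed; a pose out of reach is approached as far as the arm can. A call with a gripper value outside its range is refused whole. The fingers move at their own pace and stop on an object; "grip_force" is the grip in N (left out, the last holds). Time passes only in rows, so rows that do not move let the fingers close. It gives the time, the measured TCP pose, the force, the opening and the grip force at its end, in the units of the state.
- sense(): the state, without advancing time (a new reading comes with each control period).
- capture(name): name is "side" or "top" or "wrist"; returns the picture (384x512x3 uint8, red, green, blue); there is no depth.
- calibration(name): a dict with "K" (3x3 intrinsics, pixels), "cam_to_world" (4x4, takes a point from camera to world coordinates); the wrist camera has in their place "mount" (4x4, takes a point from camera to tool coordinates, whose origin is the TCP and whose axes are the flange's). Camera axes: x right, y down, z forward; pixel columns grow to the right and rows downward; lengths in m; the calibration is good to about 2 mm. A picture is of the moment at which its call begins: read the wrist's pose just before it. calibration takes no time and is no camera call.
- manip.hand_in(): hands the job in; it is judged then, once.
The state is a dict: "time_s": time; "joints": joint angles; "joint_vel": joint speeds; "tau": joint torques, N m; "tcp_pos": TCP position; "tcp_rot": TCP orientation; "wrist_force": force on the tool from outside, world axes, zero at the start; "moment": the same for the moment, N m; "grip_width": finger opening in m; "grasp_force": force on a finger pad.
Only numpy, scipy, OpenCV 4.12 (cv2) and the standard library are available. Lean on these libraries where they do the work, as an engineer would, in place of code of your own. Each camera call takes 0.05 s, during which the arm holds its last target. There are 200 camera calls.

### The job

Lift the pail of sample jars by its bail handle and stand it upright on the raised step of the draining tray, its whole base on the step, with the jars still in it. Leave the bail leaning back towards the foot bar, out of the jars' way, let go, then take it by the black grip bar at its foot and lift that to tip the pail over, so that all three jars end up in the tray. Finally lay the empty pail down on its side on the bench behind the step (the side away from the tray), wholly clear of the tray, and let go; leave the other things on the bench alone.

Things in the scene. Friction and masses are not known exactly. Their poses are not given: they have to be found in the camera images.
- tray: Fixed steel draining tray with a raised step at one end, 385 mm long, 200 mm wide. Origin on the bench under the front edge of the step; x points from the step out over the tray, z up. The step is a solid block from x = -125 to 0 mm, y = -100 to 100, its top at z = 50 mm. The open tray runs from x = 0 to 260 mm, y = -100 to 100, floor at z = 5 mm, thin walls 70 mm high on its other three sides.
- step (a point): Where the pail's base goes: a point on top of the step, on its middle line, 60 mm behind its front edge (at -60, 0, 50 mm in the tray's frame; same axes). With the pail here and its x along the tray's x, the foot bar hangs out beyond the back of the step.
- tray_mid (a point): Centre of the tray's floor (at 130, 0, 5 mm in the tray's frame; same axes).
- pail: White plastic pail, 140 mm high, 94 mm across the base, widening to about 132 mm at the rim; 3 to 4 mm thick; about 0.5 kg, plus the jars. Origin at the centre of its underside, z up through the mouth. A fixed steel foot bar stands out from the base towards -x; the bail's ears stick out 72 mm to +y and -y at z = 128 mm.
- pail_mid (a point): Middle of the pail, on its axis, 70 mm above its underside (pail axes).
- bail (a joint): Angle of the bail about the pail's y axis through the ears (z = 128 mm): 0 upright, positive leaning to the pail's +x, range -1.5 to 1.5 rad. A little friction (0.045 Nm) holds it where it is left. Upright or leaning to +x it can catch the jars as they slide out; leaning back to -0.4 or beyond it is clear of them.
- bail_grip (a point): Centre of the bail's grip: a black round bar 18 mm thick, 66 mm long, along the pail's y axis, 100 mm from the ears' axis (228 mm above the pail's underside when the bail is upright). Its axes turn with the bail.
- foot_sleeve: Black round grip sleeve on the foot bar, 18 mm thick, 72 mm long, along the pail's y axis; it turns freely on the bar. Held by it and lifted clear, the pail swings and hangs tilted 115 to 130 degrees, mouth down, its rim's lowest point about 205 mm below the sleeve. With the pail lying on its side, bar uppermost, it is about 140 mm up. Origin at its centre; its x and z axes turn with it.
- foot_grip (a point): Centre of the foot sleeve (at -92, 0, 18 mm in the pail's frame; pail axes): 45 mm out from the base wall, but only 30 mm out from the overhanging rim above, so tilt the gripper 20 to 30 degrees away from the pail to reach it.
- jar1: Amber sample jar with white cap, one of three alike standing in the pail: 32 mm diameter, 60 mm tall, 50 g. It may need a gentle shake to slide out, and room to drop below the rim. Origin at its centre, z along its axis.
- jar2: Amber sample jar with white cap, one of three alike standing in the pail: 32 mm diameter, 60 mm tall, 50 g. It may need a gentle shake to slide out, and room to drop below the rim. Origin at its centre, z along its axis.
- jar3: Amber sample jar with white cap, one of three alike standing in the pail: 32 mm diameter, 60 mm tall, 50 g. It may need a gentle shake to slide out, and room to drop below the rim. Origin at its centre, z along its axis.
- graduate: Bystander: clear measuring cylinder, 64 mm foot, 164 mm tall, loose. Origin under its foot.
- wash_bottle: Bystander: white wash bottle, 60 mm diameter, 150 mm tall, loose. Origin under its base.
- beaker: Bystander: glass beaker, 80 mm diameter, 90 mm tall, loose. Origin under its base.
- tube_rack: Bystander: white wire test-tube rack, 66 x 152 x 58 mm, loose. Origin under its centre.
- kit_box: Bystander: brown cardboard test-kit box, 90 x 130 x 45 mm, loose. Origin under its centre.
- meter: Bystander: grey hand-held meter lying flat, 70 x 150 x 30 mm, loose. Origin under its centre.
Not all that is in view belongs to the job. Leave any turquoise look-alike of the pail alone.

How it is judged (in metres and radians):
On the way, in this order (a step that is already met when the one before it is completed fails the run):
1. the pail hangs upright from the bail in the fingers, its underside more than 30 mm up, the jars in it (height (world z) of pail above 0.03 m and angle between pail's own z axis and vertical below 0.45 rad and contact force between the fingers and bail above 0.5 N and z of jar1 in the frame of pail between 0 and 0.14 m and distance between each of jar1, jar2, jar3 and pail_mid below 0.11 m and z of jar2 in the frame of pail between 0 and 0.14 m and z of jar3 in the frame of pail between 0 and 0.14 m), for 0.2 s.
2. the pail stands upright with its whole base on the step, let go and at rest, the jars in it, the bail leaning back (below -0.15 rad) (angle between pail's own z axis and vertical below 0.1 rad and x of pail in the frame of tray between -0.09 and -0.035 m and y of pail in the frame of tray between -0.06 and 0.06 m and height (world z) of pail between 0.045 and 0.056 m and linear speed of pail below 0.03 m/s and value of joint bail below -0.15 rad and contact force between the fingers and pail below 0.1 N and z of jar1 in the frame of pail between 0 and 0.14 m and distance between each of jar1, jar2, jar3 and pail_mid below 0.11 m and z of jar2 in the frame of pail between 0 and 0.14 m and z of jar3 in the frame of pail between 0 and 0.14 m), for 0.2 s.
3. the pail is tipped more than 70 degrees by the foot sleeve in the fingers (angle between pail's own z axis and vertical above 1.22 rad and contact force between the fingers and foot_sleeve above 0.5 N), for 0.1 s.
4. all three jars are in the tray, out of the pail (x of jar1 in the frame of tray between 0 and 0.256 m and y of jar1 in the frame of tray between -0.096 and 0.096 m and z of jar1 in the frame of tray between 0 and 0.07 m and x of jar2 in the frame of tray between 0 and 0.256 m and y of jar2 in the frame of tray between -0.096 and 0.096 m and z of jar2 in the frame of tray between 0 and 0.07 m and x of jar3 in the frame of tray between 0 and 0.256 m and y of jar3 in the frame of tray between -0.096 and 0.096 m and z of jar3 in the frame of tray between 0 and 0.07 m and distance between each of jar1, jar2, jar3 and pail_mid above 0.11 m), for 0.1 s.
At the end, for the whole second after the job is handed in: All three jars are at rest inside the tray (centres within its walls, under 70 mm up); the empty pail lies on its side (axis 69 to 120 degrees from upright), at rest on the bench, its middle under 100 mm up and over 200 mm behind the step's front edge, not touching the tray (x of jar1 in the frame of tray between 0 and 0.256 m and y of jar1 in the frame of tray between -0.096 and 0.096 m and z of jar1 in the frame of tray between 0 and 0.07 m and x of jar2 in the frame of tray between 0 and 0.256 m and y of jar2 in the frame of tray between -0.096 and 0.096 m and z of jar2 in the frame of tray between 0 and 0.07 m and x of jar3 in the frame of tray between 0 and 0.256 m and y of jar3 in the frame of tray between -0.096 and 0.096 m and z of jar3 in the frame of tray between 0 and 0.07 m and linear speed of each of jar1, jar2, jar3 below 0.05 m/s and angle between pail's own z axis and vertical between 1.2 and 2.1 rad and height (world z) of pail_mid between 0.03 and 0.1 m and x of pail_mid in the frame of tray below -0.2 m and contact force between pail and tray below 0.1 N and linear speed of pail below 0.03 m/s and angular speed of pail below 0.3 rad/s).
It fails at once if a bystander is moved more than 40 mm (distance of any of graduate, wash_bottle, beaker, tube_rack, kit_box, meter from where it was at the start of the episode above 0.04 m).
It also fails if it takes over 70 s, if anything falls off the work surface, if the arm or the gripper's body presses on something with over 40 N, if the wrist force passes 120 N, or if a joint passes its speed limit or range.

## Working session

There is one attempt and no reset: what is moved stays moved. The work goes in short steps, Python scripts to look and compute and a tool call to move; the robot and the scene stay as the last step left them, time stands still between calls to the robot, and variables do not carry over. Pictures are saved under pics/ and viewed, at most 10 in all, crops included, and the job is handed in when it is done.

Besides the shell and the picture viewer there is one more tool, called after "Call:" as name(argument=value, ...) on one line, values as JSON. move_arm: Moves the arm, as the interface text tells. Its arguments: {"type":"object","properties":{"series":{"type":"array","items":{"type":"object","properties":{"claw":{"type":"number"},"dx":{"type":"number"},"dy":{"type":"number"},"dz":{"type":"number"},"ax":{"type":"number"},"ay":{"type":"number"},"az":{"type":"number"}}}},"grip_force":{"type":"number"}},"required":["series"]}

```bash
mkdir -p pics
cat > h.py <<'E'
import numpy as np, cv2
from rig import sense, capture, calibration, manip
from scipy.spatial.transform import Rotation as R
def save(n,im): cv2.imwrite('pics/'+n+'.png',im[:,:,::-1])
def cam(name,s=None):
    c=calibration(name); K=np.array(c['K'])
    if name!='wrist': return K,np.array(c['cam_to_world'])
    s=s or sense(); T=np.eye(4); T[:3,:3]=R.from_euler('xyz',s['tcp_rot'],degrees=True).as_matrix(); T[:3,3]=s['tcp_pos']
    return K,T@np.array(c['mount'])
def ray(name,uv,s=None):
    K,T=cam(name,s); d=T[:3,:3]@np.linalg.solve(K,[uv[0],uv[1],1]); return T[:3,3],d/np.linalg.norm(d)
def onplane(name,uv,z,s=None):
    o,d=ray(name,uv,s); return o+d*(z-o[2])/d[2]
def proj(name,p,s=None):
    K,T=cam(name,s); q=np.linalg.inv(T)@np.append(p,1); q=K@q[:3]; return q[:2]/q[2]
def tri(r1,r2):
    A=[];b=[]
    for o,d in (r1,r2):
        P=np.eye(3)-np.outer(d,d); A.append(P); b.append(P@o)
    return np.linalg.lstsq(np.vstack(A),np.hstack(b),rcond=None)[0]
E
python3 - <<'E'
from h import *
print(sense())
a=capture('side');b=capture('top')
np.save('side0',a);np.save('top0',b)
save('both',np.vstack([a,b])[:, :]if 0 else cv2.resize(np.hstack([a,b]),(800,300)))
save('side0',cv2.resize(a,(768,576)));save('top0',cv2.resize(b,(768,576)))
for n in('side','top'):
    K,T=cam(n);print(n,K.round(1).tolist(),T.round(3).tolist())
E
```

```text
{'time_s': 0.0, 'joints': array([ 5.16650083e+01,  2.18406463e+01,  7.43861093e+01,  2.02972386e-03,
        8.38604926e+01, -1.23341811e+01]), 'joint_vel': array([ 0.0329723 , -0.01692041, -0.00124383,  0.02226587, -0.0717864 ,
        0.03723032]), 'tau': array([-9.16439203e-04, -4.48474860e+01, -2.31273437e+01, -2.86290315e-04,
        4.90058665e-03, -1.73108486e-05]), 'tcp_pos': array([0.24089361, 0.49409338, 0.23070704]), 'tcp_rot': array([-1.79915197e+02, -2.06085483e-02,  1.53998955e+02]), 'wrist_force': array([ 0.00613861,  0.33493685, -0.76341765]), 'moment': array([-0.01051706, -0.01060817,  0.00574171]), 'grasp_force': 0.0, 'grip_width': 0.08553801456876334}
side [[392.1, 0.0, 251.3], [0.0, 392.1, 197.2], [0.0, 0.0, 1.0]] [[0.974, -0.115, 0.198, 0.315], [-0.227, -0.572, 0.788, -1.1], [0.023, -0.812, -0.583, 0.836], [0.0, 0.0, 0.0, 1.0]]
top [[444.5, 0.0, 258.4], [0.0, 444.5, 197.8], [0.0, 0.0, 1.0]] [[-0.013, -0.998, 0.064, 0.454], [-1.0, 0.012, -0.017, -0.174], [0.016, -0.064, -0.998, 1.381], [0.0, 0.0, 0.0, 1.0]]
```

View pics/side0.png

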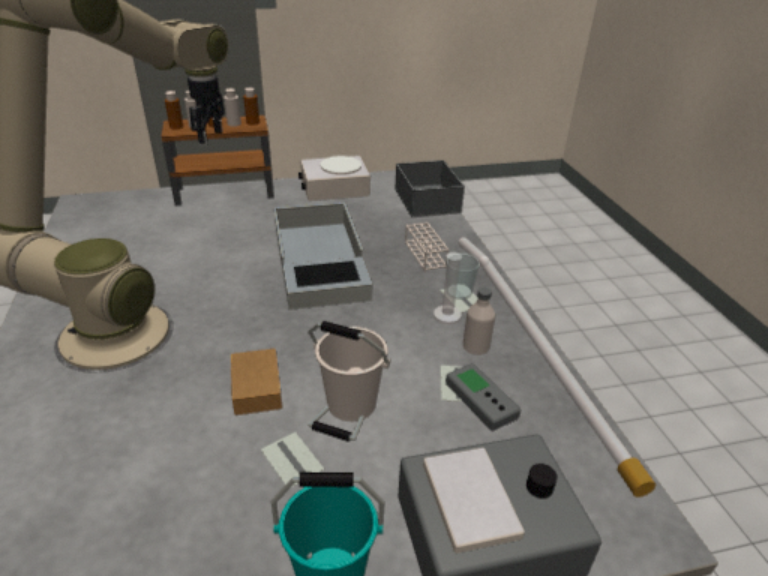

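View pics/top0.png

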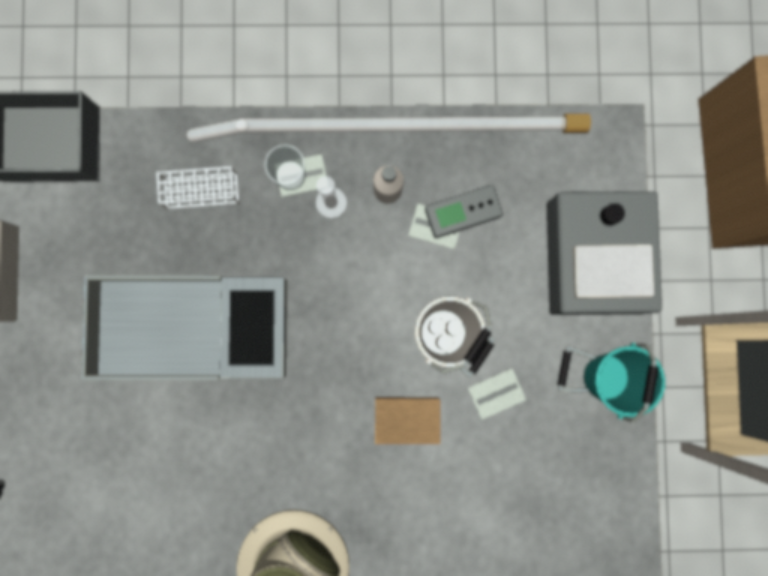

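Both views show the scene. Possible targets in the side view: the white pail at (350,370), which holds the jars, with its bail at (340,328) and foot bar at (333,430). The turquoise look-alike is at (328,530), bail at (326,479). In the top view the white pail is at (450,332) with its bars at (480,350). The turquoise pail is at (628,380), bars at (565,368) and (651,385). I choose the white pail with jars and check it in a crop.

Run:
```python
from h import *
a=np.load('side0.npy');b=np.load('top0.npy')
ca=cv2.resize(a[200:310,180:290],(480,480),interpolation=cv2.INTER_CUBIC);cb=cv2.resize(b[185:265,265:345],(320,320),interpolation=cv2.INTER_CUBIC)
o=np.zeros((480,800,3),np.uint8);o[:,:480]=ca;o[:320,480:]=cb;save('crop',o)
def blobs(im,box,th):
    x0,y0,x1,y1=box;m=(im[y0:y1,x0:x1].max(2)<th).astype(np.uint8)
    n,l,st,c=cv2.connectedComponentsWithStats(m)
    for i in range(1,n):
        if st[i,4]>15:
            ys,xs=np.where(l==i);r=cv2.minAreaRect(np.c_[xs,ys].astype(np.float32));print(th,st[i,4],(c[i]+[x0,y0]).round(1),np.round(r[1],1),round(r[2],1))
for th in(40,60):
    print('side');blobs(a,(190,200,270,300),th);print('top');blobs(b,(265,185,345,265),th)
# tray corners (top view display coords/1.5): step back edge, step front
for uv,z in(((284,278),.07),((285,378),.05),((222,278),.05),((222,378),.05),((86,278),.07),((86,378),.07),((284,278),.05)):
    print(uv,onplane('top',np.array(uv)/1.5,z).round(3))
for n,uv in dict(graduate=(331,203),wash=(388,185),kit=(407,420),meter=(465,210)).items(): print(n,onplane('top',np.array(uv)/1.5,.03).round(3))
print('rim',onplane('top',np.array((450,332))/1.5,.14).round(3))
```

```text
side
40 149 [226.2 219.8] [25.2  6.1] 14.0
40 137 [220.2 286.7] [25.3  5.4] 18.4
top
40 78 [319.1 234.1] [ 4.5 19. ] 32.0
side
60 170 [226.3 219.9] [26.5  7. ] 15.5
60 154 [220.5 286.9] [25.9  5.8] 17.7
top
60 237 [319.  233.3] [11.1 26.6] 33.7
(284, 278) [0.577 0.008 0.07 ]
(285, 378) [0.38  0.009 0.05 ]
(222, 278) [0.58  0.134 0.05 ]
(222, 378) [0.382 0.134 0.05 ]
(86, 278) [0.581 0.395 0.07 ]
(86, 378) [0.386 0.392 0.07 ]
(284, 278) [0.579 0.011 0.05 ]
graduate [ 0.734 -0.083  0.03 ]
wash [ 0.77 -0.2   0.03]
kit [ 0.292 -0.232  0.03 ]
meter [ 0.717 -0.357  0.03 ]
rim [ 0.466 -0.31   0.14 ]
```

View pics/crop.png

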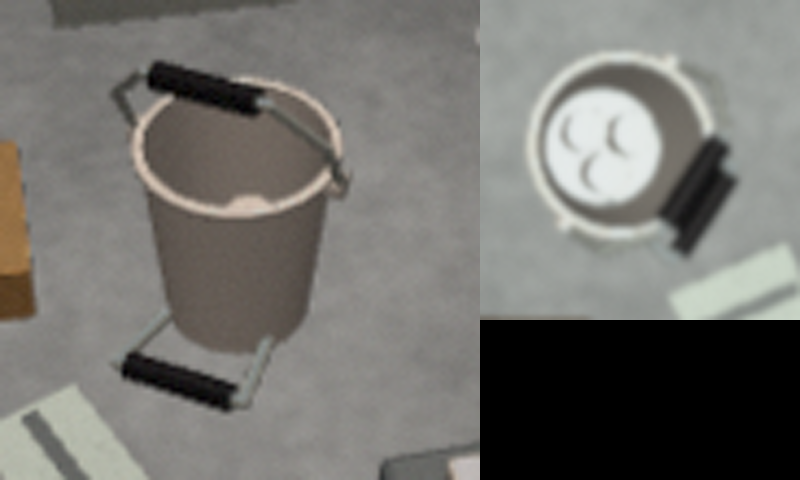

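The crop confirms the white pail: jars inside, bail leaning back over the foot-bar side, ears at crop (670,60) and (566,226). Now triangulating both bars.

Run:
```python
from h import *
b=np.load('top0.npy')
f=onplane('side',(220.3,286.8),.018);print('foot',f.round(3),'top px',proj('top',f).round(1))
# pail rim: whitish ring in top crop
rim=onplane('top',(265+620-480>>0,0),.14) if 0 else None
cx=np.array([(622-480)/4+265,145/4+185]);c=onplane('top',cx,.14);print('axis',c.round(3))
e1=onplane('top',np.array([(670-480)/4+265,62/4+185]),.128);e2=onplane('top',np.array([(566-480)/4+265,226/4+185]),.128)
print('ears',e1.round(3),e2.round(3),np.linalg.norm(e1-e2),((e1+e2)/2).round(3))
d=f-c;d[2]=0;print('foot dist',np.linalg.norm(d),'yaw of pail x',np.degrees(np.arctan2(-d[1],-d[0])))
e=e1-e2;print('yaw from ears',np.degrees(np.arctan2(e[1],e[0])))
C=(c+(e1+e2)/2)/2
# bail: side ray vs arc of bail
yaw=np.arctan2(-d[1],-d[0]);ux=np.array([np.cos(yaw),np.sin(yaw),0])
for a in np.arange(-1.0,0.01,.1):
    p=np.array([C[0],C[1],.128])+.1*(np.sin(a)*ux+np.cos(a)*np.array([0,0,1]));print(round(a,1),p.round(3),proj('side',p).round(1),proj('top',p).round(1))
```

```text
foot [ 0.415 -0.383  0.018] top px [319.7 238.2]
axis [ 0.466 -0.311  0.14 ]
ears [ 0.525 -0.348  0.128] [ 0.41  -0.272  0.128] 0.1372394895496081 [ 0.467 -0.31   0.128]
foot dist 0.08792795921736124 yaw of pail x 54.336694515912846
yaw from ears -33.4183065384349
-1.0 [ 0.418 -0.379  0.182] [219.6 240.5] [327.6 238.8]
-0.9 [ 0.421 -0.374  0.19 ] [220.6 236.6] [326.4 237.6]
-0.8 [ 0.425 -0.369  0.198] [221.7 232.7] [324.8 236.3]
-0.7 [ 0.429 -0.363  0.204] [222.9 228.8] [323.  234.7]
-0.6 [ 0.434 -0.357  0.211] [224.3 225.1] [320.8 233.1]
-0.5 [ 0.439 -0.35   0.216] [225.7 221.4] [318.5 231.2]
-0.4 [ 0.444 -0.342  0.22 ] [227.2 218. ] [315.9 229.3]
-0.3 [ 0.45  -0.335  0.224] [228.8 214.8] [313.1 227.2]
-0.2 [ 0.455 -0.327  0.226] [230.4 211.9] [310.2 225.1]
-0.1 [ 0.461 -0.319  0.228] [232.1 209.3] [307.1 222.9]
-0.0 [ 0.467 -0.311  0.228] [233.7 207. ] [304.  220.7]
```

Pail axis is at (0.466, −0.311) with yaw about 55.5°. The bail grip is at about (0.441, −0.347, 0.218), bail angle about −0.45. Foot height, ear span (137 mm) and foot distance (88 mm) all fit the description. The step front edge is at y≈0.134, mid-line x≈0.481, tray yaw about 89.5°. I go above the bail now.

Call:
move_arm(series=[{"claw":1,"dz":-35,"az":0.074},{"dz":-35,"az":0.074},{"dx":-26.7,"dy":-24.2},{"dx":-26.7,"dy":-24.2},{"dx":-26.7,"dy":-24.2},{"dx":-26.7,"dy":-24.2},{"dx":-26.7,"dy":-24.2},{"dx":-26.7,"dy":-24.2},{"dx":-26.7,"dy":-24.2},{"dx":-26.7,"dy":-24.2},{"dx":-26.7,"dy":-24.2},{"dx":-26.7,"dy":-24.2}])

```text
validation failed for argument at $.se...
```

Call:
move_arm(series=[{"dx":-26.7,"dy":-24.2},{"dx":-26.7,"dy":-24.2},{"dx":-26.7,"dy":-24.2},{"dx":-26.7,"dy":-24.2},{"dx":-26.7,"dy":-24.2},{"dx":-26.7,"dy":-24.2},{"dx":-26.7,"dy":-24.2},{"dx":-26.7,"dy":-24.2},{"dx":-26.7,"dy":-24.2},{"dx":-26.7,"dy":-24.2},{"dx":-26.7,"dy":-24.2},{"dx":-26.7,"dy":-24.2}])

```text
validation failed for argument at $.se...
```

Call:
move_arm(series=[{"dx":-26.7,"dy":-24.2},{"dx":-26.7,"dy":-24.2},{},{},{}])

```text
validation failed for argument at $.se...
```

```bash
cat >> h.py <<'E'
def to(p,rpy=None,s=None):
    """tool-frame shift (mm) from here to p and turn (rotvec) to rpy"""
    s=s or sense();r=R.from_euler('xyz',s['tcp_rot'],degrees=True)
    print('at',s['tcp_pos'].round(4),s['tcp_rot'].round(1),'t',round(s['time_s'],2),'F',s['wrist_force'].round(1),'w',round(s['grip_width'],4))
    print('shift mm',(1e3*r.inv().apply(np.array(p)-s['tcp_pos'])).round(1))
    if rpy is not None: print('turn',(r.inv()*R.from_euler('xyz',rpy,degrees=True)).as_rotvec().round(3))
E
python3 - <<'E'
from h import *
s=sense();to((.441,-.347,.199),(180,0,145.5),s)
w=capture('wrist');np.save('w1',w);save('w1',w);print(s['joints'].round(1))
print(proj('wrist',(.441,-.347,.218),s))
E
```

```text
at [0.2409 0.4941 0.2308] [-179.9   -0.   154. ] t 0.1 F [-0.4 -0.2 -0.2] w 0.0853
shift mm [-548.6 -668.2   32.5]
turn [-0.001 -0.     0.148]
[ 51.7  21.8  74.4  -0.   83.9 -12.3]
[-346.93871222  691.26501503]
```

View pics/w1.png

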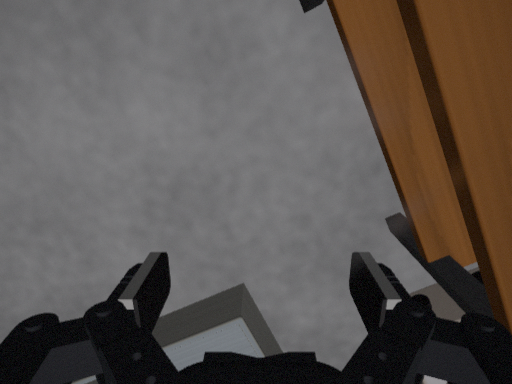

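The moves were refused: the rows probably need every field. The wrist picture is still of the start pose (fingers, tray corner at (245,290), shelf at right). I retry with full rows.

Call:
move_arm(series=[{"claw":1,"dx":0,"dy":0,"dz":-35,"ax":0,"ay":0,"az":0.074},{"claw":1,"dx":0,"dy":0,"dz":-35,"ax":0,"ay":0,"az":0.074},{"claw":1,"dx":-26.7,"dy":-24.2,"dz":0,"ax":0,"ay":0,"az":0},{"claw":1,"dx":-26.7,"dy":-24.2,"dz":0,"ax":0,"ay":0,"az":0},{"claw":1,"dx":-26.7,"dy":-24.2,"dz":0,"ax":0,"ay":0,"az":0},{"claw":1,"dx":-26.7,"dy":-24.2,"dz":0,"ax":0,"ay":0,"az":0},{"claw":1,"dx":-26.7,"dy":-24.2,"dz":0,"ax":0,"ay":0,"az":0},{"claw":1,"dx":-26.7,"dy":-24.2,"dz":0,"ax":0,"ay":0,"az":0},{"claw":1,"dx":-26.7,"dy":-24.2,"dz":0,"ax":0,"ay":0,"az":0},{"claw":1,"dx":-26.7,"dy":-24.2,"dz":0,"ax":0,"ay":0,"az":0},{"claw":1,"dx":-26.7,"dy":-24.2,"dz":0,"ax":0,"ay":0,"az":0},{"claw":1,"dx":-26.7,"dy":-24.2,"dz":0,"ax":0,"ay":0,"az":0}], grip_force=100)

```text
time_s: 1.15
tcp_pos: [0.3239, 0.1421, 0.3013]
tcp_rot: [180.0, 0.0, 145.5]
wrist_force: [1.0, -0.9, -0.8]
grip_width: 0.085
grasp_force: 0.0
```

Call:
move_arm(series=[{"claw":1,"dx":-26.7,"dy":-24.2,"dz":0,"ax":0,"ay":0,"az":0},{"claw":1,"dx":-26.7,"dy":-24.2,"dz":0,"ax":0,"ay":0,"az":0},{"claw":1,"dx":-26.7,"dy":-24.2,"dz":0,"ax":0,"ay":0,"az":0},{"claw":1,"dx":-26.7,"dy":-24.2,"dz":0,"ax":0,"ay":0,"az":0},{"claw":1,"dx":-26.7,"dy":-24.2,"dz":0,"ax":0,"ay":0,"az":0},{"claw":1,"dx":-26.7,"dy":-24.2,"dz":0,"ax":0,"ay":0,"az":0},{"claw":1,"dx":-26.7,"dy":-24.2,"dz":0,"ax":0,"ay":0,"az":0},{"claw":1,"dx":-26.7,"dy":-24.2,"dz":0,"ax":0,"ay":0,"az":0},{"claw":1,"dx":-26.7,"dy":-24.2,"dz":0,"ax":0,"ay":0,"az":0},{"claw":1,"dx":-26.7,"dy":-24.2,"dz":0,"ax":0,"ay":0,"az":0},{"claw":1,"dx":-26.7,"dy":-24.2,"dz":0,"ax":0,"ay":0,"az":0},{"claw":1,"dx":-26.7,"dy":-24.2,"dz":0,"ax":0,"ay":0,"az":0}])

```text
time_s: 2.15
tcp_pos: [0.4239, -0.2789, 0.3011]
tcp_rot: [180.0, -0.0, 145.5]
wrist_force: [1.0, 0.2, 0.5]
grip_width: 0.0852
grasp_force: 0.0
```

Call:
move_arm(series=[{"claw":1,"dx":-26.7,"dy":-24.2,"dz":0,"ax":0,"ay":0,"az":0},{"claw":1,"dx":-26.7,"dy":-24.2,"dz":0,"ax":0,"ay":0,"az":0},{"claw":1,"dx":0,"dy":0,"dz":0,"ax":0,"ay":0,"az":0},{"claw":1,"dx":0,"dy":0,"dz":0,"ax":0,"ay":0,"az":0},{"claw":1,"dx":0,"dy":0,"dz":0,"ax":0,"ay":0,"az":0}])

```text
time_s: 2.57
tcp_pos: [0.4404, -0.3468, 0.301]
tcp_rot: [180.0, -0.1, 145.5]
wrist_force: [-0.1, -0.1, -1.1]
grip_width: 0.0856
grasp_force: 0.0
```

Run:
```python
from h import *
s=sense();to((.441,-.347,.199),(180,0,145.5),s)
w=capture('wrist');np.save('w2',w);save('w2',w);print(s['joints'].round(1))
for p in((.441,-.347,.218),(.415,-.383,.018)):print(proj('wrist',p,s))
```

```text
at [ 0.4404 -0.3468  0.301 ] [ 1.800e+02 -1.000e-01  1.455e+02] t 2.57 F [-0.1 -0.1 -1.1] w 0.0856
shift mm [-8.00e-01  1.00e-01  1.02e+02]
turn [ 0.    -0.001  0.   ]
[ -50.3   20.7   64.5    0.    94.8 -105.8]
[259.37741542 201.50439686]
[227.10275839 151.54722902]
```

View pics/w2.png

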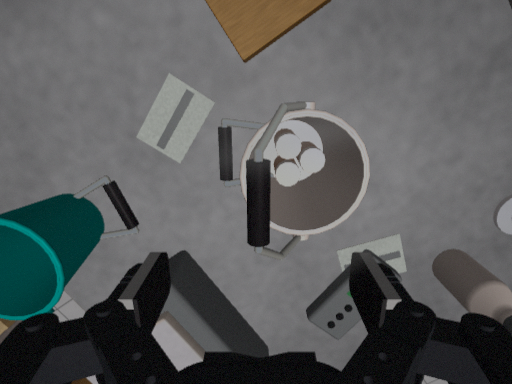

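The close look shows the bail grip at pixel (259,203), predicted (259,201). The foot sleeve is at (225,153), predicted (227,152). Both are aligned with the fingers, so I descend and grip.

Call:
move_arm(series=[{"claw":1,"dx":-1,"dy":0,"dz":26,"ax":0,"ay":0,"az":0},{"claw":1,"dx":0,"dy":0,"dz":26,"ax":0,"ay":0,"az":0},{"claw":1,"dx":0,"dy":0,"dz":25,"ax":0,"ay":0,"az":0},{"claw":1,"dx":0,"dy":0,"dz":25,"ax":0,"ay":0,"az":0},{"claw":1,"dx":0,"dy":0,"dz":0,"ax":0,"ay":0,"az":0},{"claw":-1,"dx":0,"dy":0,"dz":0,"ax":0,"ay":0,"az":0},{"claw":-1,"dx":0,"dy":0,"dz":0,"ax":0,"ay":0,"az":0},{"claw":-1,"dx":0,"dy":0,"dz":0,"ax":0,"ay":0,"az":0},{"claw":-1,"dx":0,"dy":0,"dz":0,"ax":0,"ay":0,"az":0},{"claw":-1,"dx":0,"dy":0,"dz":0,"ax":0,"ay":0,"az":0},{"claw":-1,"dx":0,"dy":0,"dz":0,"ax":0,"ay":0,"az":0},{"claw":-1,"dx":0,"dy":0,"dz":0,"ax":0,"ay":0,"az":0}], grip_force=110)

```text
time_s: 3.62
tcp_pos: [0.4413, -0.3482, 0.2003]
tcp_rot: [-179.9, 0.1, 145.5]
wrist_force: [-1.9, -0.5, 5.3]
grip_width: 0.0145
grasp_force: 107.3
```

Call:
move_arm(series=[{"claw":-1,"dx":0,"dy":0,"dz":-5,"ax":0,"ay":0,"az":0},{"claw":-1,"dx":0,"dy":0,"dz":-8,"ax":0,"ay":0,"az":0},{"claw":-1,"dx":0,"dy":0,"dz":-10,"ax":0,"ay":0,"az":0},{"claw":-1,"dx":0,"dy":0,"dz":-10,"ax":0,"ay":0,"az":0},{"claw":-1,"dx":0,"dy":0,"dz":-10,"ax":0,"ay":0,"az":0},{"claw":-1,"dx":0,"dy":0,"dz":-10,"ax":0,"ay":0,"az":0},{"claw":-1,"dx":0,"dy":0,"dz":-10,"ax":0,"ay":0,"az":0},{"claw":-1,"dx":0,"dy":0,"dz":-7,"ax":0,"ay":0,"az":0},{"claw":-1,"dx":0,"dy":0,"dz":0,"ax":0,"ay":0,"az":0},{"claw":-1,"dx":0,"dy":0,"dz":0,"ax":0,"ay":0,"az":0},{"claw":-1,"dx":0,"dy":0,"dz":0,"ax":0,"ay":0,"az":0},{"claw":-1,"dx":0,"dy":0,"dz":0,"ax":0,"ay":0,"az":0}])

```text
time_s: 4.62
tcp_pos: [0.4411, -0.3476, 0.2685]
tcp_rot: [180.0, -0.1, 145.5]
wrist_force: [-0.2, 0.9, -6.2]
grip_width: 0.0149
grasp_force: 107.8
```

Run:
```python
from h import *
s=sense();to((0.481,.074,.27),(180,0,179.5),s)
a=capture('side');w=capture('wrist');b=capture('top');save('lift',np.hstack([cv2.resize(a[130:310,150:330],(400,400)),cv2.resize(w,(400,400))]))
```

```text
at [ 0.4411 -0.3476  0.2685] [ 1.800e+02 -1.000e-01  1.455e+02] t 4.62 F [-0.2  0.9 -6.2] w 0.0149
shift mm [205.8 370.1  -1. ]
turn [ 0.001 -0.002 -0.593]
```

View pics/lift.png

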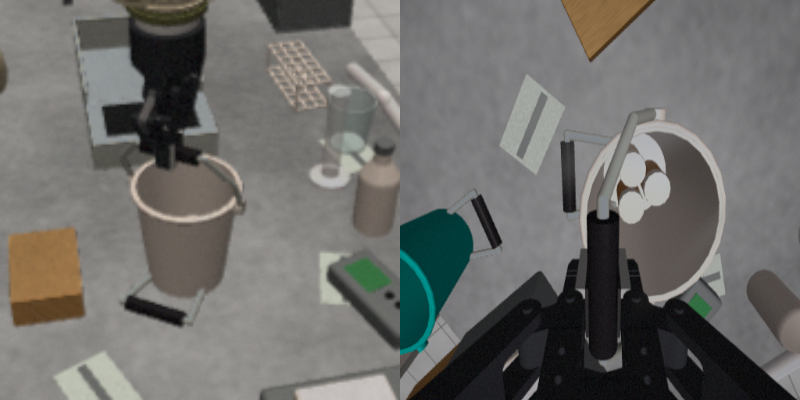

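The pail hangs upright at about 68 mm, bail leaning back, jars at (635,185) in the crop. Next I turn it 34° and carry it to the step.

Call:
move_arm(series=[{"claw":-1,"dx":0,"dy":0,"dz":-2,"ax":0,"ay":0,"az":-0.02},{"claw":-1,"dx":0,"dy":0,"dz":-3,"ax":0,"ay":0,"az":-0.04},{"claw":-1,"dx":0,"dy":0,"dz":-3,"ax":0,"ay":0,"az":-0.06},{"claw":-1,"dx":0,"dy":0,"dz":-3,"ax":0,"ay":0,"az":-0.06},{"claw":-1,"dx":0,"dy":0,"dz":-3,"ax":0,"ay":0,"az":-0.06},{"claw":-1,"dx":0,"dy":0,"dz":-3,"ax":0,"ay":0,"az":-0.06},{"claw":-1,"dx":0,"dy":0,"dz":-3,"ax":0,"ay":0,"az":-0.06},{"claw":-1,"dx":0,"dy":0,"dz":-3,"ax":0,"ay":0,"az":-0.06},{"claw":-1,"dx":0,"dy":0,"dz":-2,"ax":0,"ay":0,"az":-0.06},{"claw":-1,"dx":0,"dy":0,"dz":0,"ax":0,"ay":0,"az":-0.06},{"claw":-1,"dx":0,"dy":0,"dz":0,"ax":0,"ay":0,"az":-0.033},{"claw":-1,"dx":0,"dy":0,"dz":0,"ax":0,"ay":0,"az":-0.02}])

```text
time_s: 5.77
tcp_pos: [0.4414, -0.3478, 0.2945]
tcp_rot: [-180.0, 0.0, 179.6]
wrist_force: [0.1, -0.6, -6.5]
grip_width: 0.0148
grasp_force: 107.6
```

Call:
move_arm(series=[{"claw":-1,"dx":-0.5,"dy":4,"dz":0,"ax":0,"ay":0,"az":0},{"claw":-1,"dx":-1,"dy":8,"dz":0,"ax":0,"ay":0,"az":0},{"claw":-1,"dx":-1.5,"dy":12,"dz":0,"ax":0,"ay":0,"az":0},{"claw":-1,"dx":-2,"dy":16,"dz":0,"ax":0,"ay":0,"az":0},{"claw":-1,"dx":-2,"dy":16,"dz":0,"ax":0,"ay":0,"az":0},{"claw":-1,"dx":-2,"dy":16,"dz":0,"ax":0,"ay":0,"az":0},{"claw":-1,"dx":-2,"dy":16,"dz":0,"ax":0,"ay":0,"az":0},{"claw":-1,"dx":-2,"dy":16,"dz":0,"ax":0,"ay":0,"az":0},{"claw":-1,"dx":-2,"dy":16,"dz":0,"ax":0,"ay":0,"az":0},{"claw":-1,"dx":-2,"dy":16,"dz":0,"ax":0,"ay":0,"az":0},{"claw":-1,"dx":-2,"dy":16,"dz":0,"ax":0,"ay":0,"az":0},{"claw":-1,"dx":-2,"dy":16,"dz":0,"ax":0,"ay":0,"az":0}])

```text
time_s: 6.77
tcp_pos: [0.4637, -0.1777, 0.2946]
tcp_rot: [-180.0, 0.0, 179.5]
wrist_force: [-0.2, -0.1, -7.4]
grip_width: 0.0149
grasp_force: 107.6
```

Call:
move_arm(series=[{"claw":-1,"dx":-2,"dy":16,"dz":0,"ax":0,"ay":0,"az":0},{"claw":-1,"dx":-2,"dy":16,"dz":0,"ax":0,"ay":0,"az":0},{"claw":-1,"dx":-2,"dy":16,"dz":0,"ax":0,"ay":0,"az":0},{"claw":-1,"dx":-2,"dy":16,"dz":0,"ax":0,"ay":0,"az":0},{"claw":-1,"dx":-2,"dy":16,"dz":0,"ax":0,"ay":0,"az":0},{"claw":-1,"dx":-2,"dy":16,"dz":0,"ax":0,"ay":0,"az":0},{"claw":-1,"dx":-2,"dy":16,"dz":0,"ax":0,"ay":0,"az":0},{"claw":-1,"dx":-2,"dy":16,"dz":0,"ax":0,"ay":0,"az":0},{"claw":-1,"dx":-2,"dy":16,"dz":0,"ax":0,"ay":0,"az":0},{"claw":-1,"dx":-1.5,"dy":12,"dz":0,"ax":0,"ay":0,"az":0},{"claw":-1,"dx":-1,"dy":8,"dz":0,"ax":0,"ay":0,"az":0},{"claw":-1,"dx":-0.5,"dy":4,"dz":0,"ax":0,"ay":0,"az":0}])

```text
time_s: 7.77
tcp_pos: [0.4858, -0.0103, 0.2945]
tcp_rot: [180.0, 0.0, 179.6]
wrist_force: [-0.1, 0.0, -6.3]
grip_width: 0.0148
grasp_force: 107.7
```

Call:
move_arm(series=[{"claw":-1,"dx":0,"dy":0,"dz":0,"ax":0,"ay":0,"az":0},{"claw":-1,"dx":0,"dy":0,"dz":0,"ax":0,"ay":0,"az":0},{"claw":-1,"dx":0,"dy":0,"dz":0,"ax":0,"ay":0,"az":0},{"claw":-1,"dx":0,"dy":0,"dz":0,"ax":0,"ay":0,"az":0},{"claw":-1,"dx":0,"dy":0,"dz":0,"ax":0,"ay":0,"az":0},{"claw":-1,"dx":0,"dy":0,"dz":0,"ax":0,"ay":0,"az":0}])

```text
time_s: 8.27
tcp_pos: [0.4863, -0.0125, 0.2943]
tcp_rot: [-180.0, -0.0, 179.5]
wrist_force: [-0.2, 0.9, -6.6]
grip_width: 0.0147
grasp_force: 107.7
```

Run:
```python
from h import *
s=sense();to((0.481,.03,.25),(180,0,179.5),s)
a=capture('side');b=capture('top');w=capture('wrist');np.save('s3',a);np.save('t3',b);np.save('w3',w)
save('hang',np.hstack([cv2.resize(a[110:260,140:290],(400,400)),cv2.resize(w,(400,400))]))
m=(a[110:260,140:290].max(2)<45).astype(np.uint8)
n,l,st,c=cv2.connectedComponentsWithStats(m)
print([(st[i,4],(c[i]+[140,110]).round(1).tolist()) for i in range(1,n) if st[i,4]>30])
p=s['tcp_pos'];
for z in (.09,.1): print('exp foot px',proj('side',(p[0],p[1]+.044-.092,z+.018)))
```

```text
at [ 0.4863 -0.0125  0.2943] [-180.    -0.   179.5] t 8.27 F [-0.2  0.9 -6.6] w 0.0147
shift mm [ 5.7 42.5 44.3]
turn [-0.    -0.    -0.001]
[(np.int32(166), [221.5, 118.5]), (np.int32(177), [269.4, 126.5]), (np.int32(56), [178.6, 121.4]), (np.int32(31), [214.0, 126.5]), (np.int32(147), [202.8, 183.5]), (np.int32(163), [223.5, 187.6])]
exp foot px [224.94517645 190.22981801]
exp foot px [224.89441261 187.6947912 ]
```

View pics/hang.png

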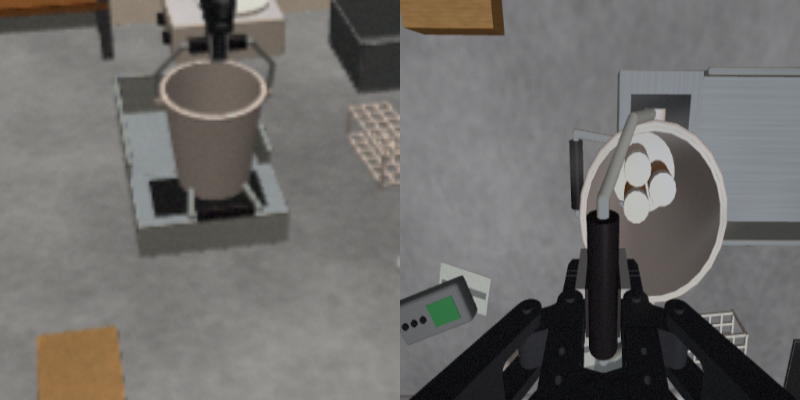

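The pail hangs upright, jars in at (645,185), foot bar pointing back. It is about 42 mm short of the step point. I move in and lower.

Call:
move_arm(series=[{"claw":-1,"dx":1,"dy":4,"dz":0,"ax":0,"ay":0,"az":0},{"claw":-1,"dx":1,"dy":8,"dz":0,"ax":0,"ay":0,"az":0},{"claw":-1,"dx":1,"dy":10,"dz":0,"ax":0,"ay":0,"az":0},{"claw":-1,"dx":1,"dy":10,"dz":0,"ax":0,"ay":0,"az":0},{"claw":-1,"dx":1,"dy":7,"dz":0,"ax":0,"ay":0,"az":0},{"claw":-1,"dx":1,"dy":3,"dz":0,"ax":0,"ay":0,"az":0},{"claw":-1,"dx":0,"dy":0,"dz":4,"ax":0,"ay":0,"az":0},{"claw":-1,"dx":0,"dy":0,"dz":7,"ax":0,"ay":0,"az":0},{"claw":-1,"dx":0,"dy":0,"dz":8,"ax":0,"ay":0,"az":0},{"claw":-1,"dx":0,"dy":0,"dz":7,"ax":0,"ay":0,"az":0},{"claw":-1,"dx":0,"dy":0,"dz":4,"ax":0,"ay":0,"az":0},{"claw":-1,"dx":0,"dy":0,"dz":2,"ax":0,"ay":0,"az":0}])

```text
time_s: 9.42
tcp_pos: [0.4804, 0.0297, 0.2612]
tcp_rot: [180.0, -0.1, 179.5]
wrist_force: [0.2, -0.6, -7.1]
grip_width: 0.0146
grasp_force: 107.6
```

Call:
move_arm(series=[{"claw":-1,"dx":0,"dy":0,"dz":1.5,"ax":0,"ay":0,"az":0},{"claw":-1,"dx":0,"dy":0,"dz":1.5,"ax":0,"ay":0,"az":0},{"claw":-1,"dx":0,"dy":0,"dz":1.5,"ax":0,"ay":0,"az":0},{"claw":-1,"dx":0,"dy":0,"dz":1.5,"ax":0,"ay":0,"az":0}])

```text
time_s: 9.75
tcp_pos: [0.4808, 0.0298, 0.2564]
tcp_rot: [-180.0, 0.0, 179.5]
wrist_force: [-0.2, 0.7, -6.9]
grip_width: 0.015
grasp_force: 107.6
```

Call:
move_arm(series=[{"claw":-1,"dx":0,"dy":0,"dz":1.5,"ax":0,"ay":0,"az":0},{"claw":-1,"dx":0,"dy":0,"dz":1.5,"ax":0,"ay":0,"az":0},{"claw":-1,"dx":0,"dy":0,"dz":0,"ax":0,"ay":0,"az":0}])

```text
time_s: 10.0
tcp_pos: [0.4809, 0.0301, 0.2537]
tcp_rot: [180.0, 0.1, 179.5]
wrist_force: [0.5, 1.4, -3.4]
grip_width: 0.0148
grasp_force: 108.4
```

Contact with the step is starting. I settle the pail, then lean the bail a little further back along its arc with a lighter grip, and release.

Call:
move_arm(series=[{"claw":-1,"dx":0,"dy":0,"dz":1.5,"ax":0,"ay":0,"az":0},{"claw":-1,"dx":0,"dy":0,"dz":1,"ax":0,"ay":0,"az":0},{"claw":-1,"dx":0,"dy":0,"dz":0,"ax":0,"ay":0,"az":0}], grip_force=40)

```text
time_s: 10.25
tcp_pos: [0.4811, 0.0303, 0.2516]
tcp_rot: [179.9, 0.1, 179.5]
wrist_force: [-0.1, 3.1, 4.7]
grip_width: 0.0143
grasp_force: 109.1
```

Call:
move_arm(series=[{"claw":-1,"dx":0,"dy":-2.6,"dz":1.6,"ax":-0.04,"ay":0,"az":0},{"claw":-1,"dx":0,"dy":-2.6,"dz":1.8,"ax":-0.04,"ay":0,"az":0},{"claw":-1,"dx":0,"dy":-2.6,"dz":1.8,"ax":-0.04,"ay":0,"az":0},{"claw":-1,"dx":0,"dy":-2.6,"dz":2,"ax":-0.04,"ay":0,"az":0},{"claw":-1,"dx":0,"dy":-2.6,"dz":2,"ax":-0.04,"ay":0,"az":0},{"claw":-1,"dx":0,"dy":0,"dz":0,"ax":0,"ay":0,"az":0}])

```text
time_s: 10.75
tcp_pos: [0.4807, 0.017, 0.2405]
tcp_rot: [168.4, -0.0, 179.4]
wrist_force: [0.4, 3.1, 2.5]
grip_width: 0.0148
grasp_force: 108.8
```

Call:
move_arm(series=[{"claw":1,"dx":0,"dy":0,"dz":0,"ax":0,"ay":0,"az":0},{"claw":1,"dx":0,"dy":0,"dz":0,"ax":0,"ay":0,"az":0},{"claw":1,"dx":0,"dy":0,"dz":0,"ax":0,"ay":0,"az":0},{"claw":1,"dx":0,"dy":0,"dz":0,"ax":0,"ay":0,"az":0},{"claw":1,"dx":0,"dy":0,"dz":0,"ax":0,"ay":0,"az":0},{"claw":1,"dx":0,"dy":0,"dz":0,"ax":0,"ay":0,"az":0},{"claw":1,"dx":0,"dy":0,"dz":-10,"ax":0,"ay":0,"az":0},{"claw":1,"dx":0,"dy":0,"dz":-15,"ax":0,"ay":0,"az":0},{"claw":1,"dx":0,"dy":0,"dz":-25,"ax":0,"ay":0,"az":0},{"claw":1,"dx":0,"dy":0,"dz":-25,"ax":0,"ay":0,"az":0},{"claw":1,"dx":0,"dy":0,"dz":-25,"ax":0,"ay":0,"az":0},{"claw":1,"dx":0,"dy":0,"dz":0,"ax":0,"ay":0,"az":0}])

```text
time_s: 11.75
tcp_pos: [0.4814, -0.003, 0.3429]
tcp_rot: [168.7, 0.4, 179.5]
wrist_force: [-0.5, 1.0, 0.2]
grip_width: 0.0855
grasp_force: 0.0
```

Run:
```python
from h import *
s=sense();to((0.481,-.018,.25),(180-25,0,179.5),s)
a=capture('side');b=capture('top');w=capture('wrist');np.save('s4',a);np.save('t4',b);np.save('w4',w)
save('placed',np.hstack([cv2.resize(a[110:260,140:290],(400,400)),cv2.resize(w,(400,400))]))
for nm,im,(x0,y0,x1,y1) in(('side',a,(190,130,260,240)),('wrist',w,(100,50,420,250)),('top',b,(100,160,220,270))):
    m=(im[y0:y1,x0:x1].max(2)<45).astype(np.uint8)
    n,l,st,c=cv2.connectedComponentsWithStats(m)
    for i in range(1,n):
        if st[i,4]>30:
            ys,xs=np.where(l==i);r=cv2.minAreaRect(np.c_[xs,ys].astype(np.float32));print(nm,st[i,4],(c[i]+[x0,y0]).round(1),np.round(r[1],1),round(r[2]))
print('exp foot',proj('side',(.481,-.018,.068)),proj('wrist',(.481,-.018,.068),s),proj('top',(.481,-.018,.068)))
for q in(-.45,-.55,-.65,-.75): 
    p=(.481,.074+.1*np.sin(q),.178+.1*np.cos(q));print(q,proj('side',p),proj('wrist',p,s))
```

```text
at [ 0.4814 -0.003   0.3429] [168.7   0.4 179.5] t 11.75 F [-0.5  1.   0.2] w 0.0855
shift mm [  1.  -32.9  88.1]
turn [-0.239  0.007  0.002]
side 94 [218.7 140.5] [ 4.7 19.3] 85
side 76 [233.7 180.8] [12.3  7. ] 72
side 96 [200.9 184. ] [12.5  8.7] 81
side 117 [220.3 189.8] [ 7.1 20. ] 85
wrist 159 [211.2 141.1] [34.  6.] 90
wrist 65 [219.2 136.8] [20.2  3.7] 85
wrist 1638 [256.  201.1] [78. 26.] 90
wrist 91 [212.7 173.4] [18.8  5.9] 82
wrist 52 [220.7 174. ] [16.  3.] 90
exp foot [221.42475019 193.09942923] [207.44656315 152.16644009] [198.3226615  217.78392015]
-0.45 [217.53376385 133.43978101] [283.42087845 200.13806104]
-0.55 [218.01351979 136.0212125 ] [270.59979795 198.89416651]
-0.65 [218.47692889 138.78583343] [258.53615637 197.27035499]
-0.75 [218.91818924 141.70119467] [247.4402148  195.31682449]
```

View pics/placed.png

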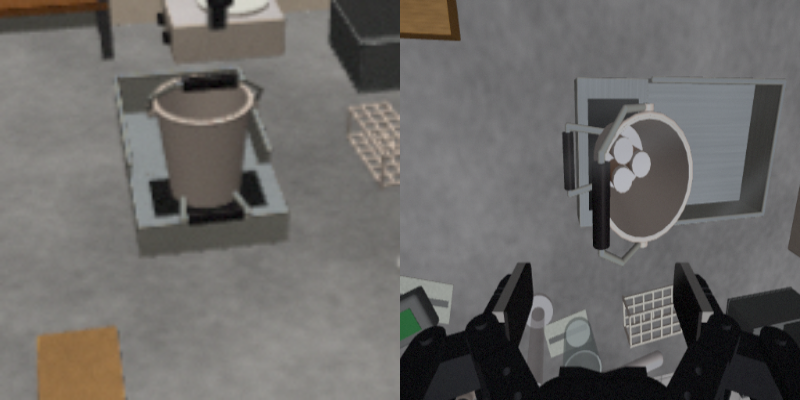

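The pail stands on the step, the jars are in it, and the bail leans back about −0.67 (grip at wrist pixel (256,201)). The foot sleeve is at wrist pixel ≈(216,155) and side pixel (220,190). Triangulating the sleeve.

Run:
```python
from h import *
s=sense();w=np.load('w4.npy')
x0,y0,x1,y1=195,115,245,200
g=w[y0:y1,x0:x1].max(2); print(g[10:80:10,5:45:2])
m=(g<55).astype(np.uint8);ys,xs=np.where(m);k=xs<29;print(np.median(xs[k])+x0,(ys[k].min()+ys[k].max())/2+y0)
for uv in((216,155.5),(218,155.5),(214,155.5)):
    P=tri(ray('side',(220.3,189.8)),ray('wrist',uv,s));print(uv,P.round(4),onplane('wrist',uv,.068,s).round(4))
print(onplane('side',(220.3,189.8),.068))
# pail axis: top rim centre seen in wrist (display 647,177 of 400 crop)
print('rim centre',onplane('wrist',((647-400)*1.28,177*.96),.19,s).round(3))
f=np.array([.481,-.009,.068])
tz=R.from_euler('xyz',(155,0,179.5),degrees=True).apply([0,0,1]);print(tz)
to(f-.087*tz,(155,0,179.5),s)
```

```text
[[108 109 111 116 115 116 113 130 131 109 109 106 108 117 121 122 125 126
  129 129]
 [119 121 121 121  50  33  38  42  54  44  37  96  95  61 125 132 134 138
  133 136]
 [115 115 115 114  86  35  43  42  57  43  40  65 107  66 104 133 134 137
  134 134]
 [115 114 115 119 113  42  42  49  57  55  45  62 109  70  82 134 135 136
  136 134]
 [107 107 106 104 105  41  44  48  55  55  49  44 109  69  80 136 136 135
  135 134]
 [109 107 107 106 105  59  34  39  43  50  39  37 116  66  76 138 137 137
  137 137]
 [121 115 113 113 113 113 112  89 131 136 134 133 133 134 130 129 122 132
  133 138]]
215.0 154.5
(216, 155.5) [ 0.4798 -0.0058  0.0737] [ 0.4815 -0.0055  0.068 ]
(218, 155.5) [ 0.4803 -0.0031  0.0718] [ 0.4816 -0.0029  0.068 ]
(214, 155.5) [ 0.4794 -0.0085  0.0756] [ 0.4814 -0.0081  0.068 ]
[0.48051127 0.0022492  0.068     ]
rim centre [0.477 0.086 0.19 ]
[ 0.00368799  0.42260217 -0.90630779]
at [ 0.4802 -0.002   0.338 ] [168.5  -0.  179.5] t 11.9 F [-0.5  0.1 -1.2] w 0.0856
shift mm [ -1.  -80.9 178.7]
turn [-0.236 -0.001 -0.   ]
```

The sleeve is at about (0.481, −0.005, 0.069), pail axis at y≈0.087, tray x about −0.047, in range. I tilt to 25°, back off, half-close the gripper and look once more along the approach.

Call:
move_arm(series=[{"claw":0.15,"dx":0,"dy":-20,"dz":-10,"ax":-0.079,"ay":0,"az":0},{"claw":0.15,"dx":0,"dy":-20,"dz":0,"ax":-0.079,"ay":0,"az":0},{"claw":0.15,"dx":0,"dy":-20,"dz":0,"ax":-0.079,"ay":0,"az":0},{"claw":0.15,"dx":0,"dy":-20,"dz":0,"ax":0,"ay":0,"az":0},{"claw":0.15,"dx":-1,"dy":-20,"dz":0,"ax":0,"ay":0,"az":0},{"claw":0.15,"dx":0,"dy":-14,"dz":10,"ax":0,"ay":0,"az":0},{"claw":0.15,"dx":0,"dy":0,"dz":25,"ax":0,"ay":0,"az":0},{"claw":0.15,"dx":0,"dy":0,"dz":30,"ax":0,"ay":0,"az":0},{"claw":0.15,"dx":0,"dy":0,"dz":30,"ax":0,"ay":0,"az":0},{"claw":0.15,"dx":0,"dy":0,"dz":30,"ax":0,"ay":0,"az":0},{"claw":0.15,"dx":0,"dy":0,"dz":0,"ax":0,"ay":0,"az":0},{"claw":0.15,"dx":0,"dy":0,"dz":0,"ax":0,"ay":0,"az":0}])

```text
time_s: 12.9
tcp_pos: [0.4804, -0.0571, 0.1952]
tcp_rot: [154.9, -0.2, 179.6]
wrist_force: [0.3, -0.7, 0.1]
grip_width: 0.0492
grasp_force: 0.0
```

Run:
```python
from h import *
s=sense();f=np.array([.481,-.005,.069])
tz=R.from_euler('xyz',(155,0,179.5),degrees=True).apply([0,0,1])
to(f+.013*tz,(155,0,179.5),s)
w=capture('wrist');np.save('w5',w);save('w5',w);print('exp',proj('wrist',f,s),s['joints'].round(0))
```

```text
at [ 0.4804 -0.0571  0.1952] [154.9  -0.2 179.6] t 12.9 F [ 0.3 -0.7  0.1] w 0.0492
shift mm [ -0.7  -6.5 149.4]
turn [ 0.002 -0.003 -0.   ]
exp [252.4572491  181.70606951] [ -32.   21.   87.   21.   87. -126.]
```

View pics/w5.png

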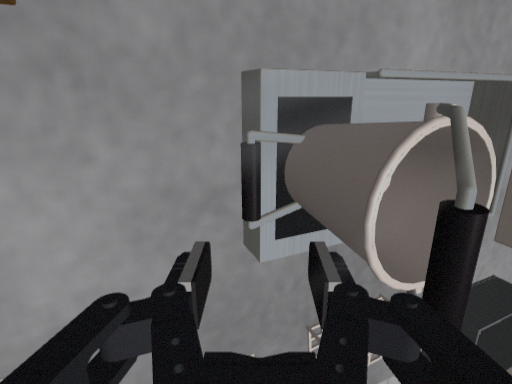

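The picture shows the sleeve at (250,181), predicted (252,182), clear between the fingers' lines. I approach along the tool axis with a 2 mm correction.

Call:
move_arm(series=[{"claw":0.15,"dx":-0.5,"dy":-8.5,"dz":15,"ax":0,"ay":0,"az":0},{"claw":0.15,"dx":0,"dy":0,"dz":25,"ax":0,"ay":0,"az":0},{"claw":0.15,"dx":0,"dy":0,"dz":25,"ax":0,"ay":0,"az":0},{"claw":0.15,"dx":0,"dy":0,"dz":25,"ax":0,"ay":0,"az":0},{"claw":0.15,"dx":0,"dy":0,"dz":20,"ax":0,"ay":0,"az":0},{"claw":0.15,"dx":0,"dy":0,"dz":15,"ax":0,"ay":0,"az":0},{"claw":0.15,"dx":0,"dy":0,"dz":10,"ax":0,"ay":0,"az":0},{"claw":0.15,"dx":0,"dy":0,"dz":7,"ax":0,"ay":0,"az":0},{"claw":0.15,"dx":0,"dy":0,"dz":0,"ax":0,"ay":0,"az":0},{"claw":0.15,"dx":0,"dy":0,"dz":0,"ax":0,"ay":0,"az":0}])

```text
time_s: 13.78
tcp_pos: [0.4826, -0.006, 0.0644]
tcp_rot: [155.0, 0.1, 179.5]
wrist_force: [-0.2, 0.5, 0.5]
grip_width: 0.049
grasp_force: 0.0
```

Run:
```python
from h import *
s=sense();f=np.array([.481,-.007,.069])
tz=R.from_euler('xyz',(155,0,179.5),degrees=True).apply([0,0,1])
to(f+.013*tz,(155,0,179.5),s)
w=capture('wrist');np.save('w6',w);save('w6',w);print('exp',proj('wrist',f,s))
```

```text
at [ 0.4826 -0.006   0.0644] [1.550e+02 1.000e-01 1.795e+02] t 13.78 F [-0.2  0.5  0.5] w 0.049
shift mm [1.6 1.  8.4]
turn [0.    0.002 0.   ]
exp [261.19083632 256.59669077]
```

View pics/w6.png

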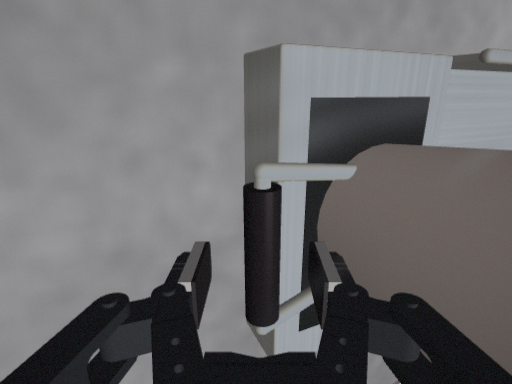

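The sleeve is centred between the fingers at (262,253), predicted (261,257). I go the last 8 mm and grip.

Call:
move_arm(series=[{"claw":0.15,"dx":1,"dy":0.5,"dz":8,"ax":0,"ay":0,"az":0},{"claw":0.15,"dx":0,"dy":0,"dz":0,"ax":0,"ay":0,"az":0},{"claw":-1,"dx":0,"dy":0,"dz":0,"ax":0,"ay":0,"az":0},{"claw":-1,"dx":0,"dy":0,"dz":0,"ax":0,"ay":0,"az":0},{"claw":-1,"dx":0,"dy":0,"dz":0,"ax":0,"ay":0,"az":0},{"claw":-1,"dx":0,"dy":0,"dz":0,"ax":0,"ay":0,"az":0},{"claw":-1,"dx":0,"dy":0,"dz":0,"ax":0,"ay":0,"az":0}], grip_force=110)

```text
time_s: 14.42
tcp_pos: [0.481, -0.0015, 0.0569]
tcp_rot: [155.0, 0.0, 179.5]
wrist_force: [-0.9, 0.2, 4.7]
grip_width: 0.0144
grasp_force: 107.5
```

Call:
move_arm(series=[{"claw":-1,"dx":0,"dy":4,"dz":-5,"ax":0,"ay":0,"az":0},{"claw":-1,"dx":0,"dy":4,"dz":-5,"ax":0,"ay":0,"az":0},{"claw":-1,"dx":0,"dy":4,"dz":-5,"ax":0,"ay":0,"az":0}])

```text
time_s: 14.67
tcp_pos: [0.481, 0.0028, 0.0757]
tcp_rot: [155.0, 0.0, 179.5]
wrist_force: [0.3, -2.0, -2.1]
grip_width: 0.0143
grasp_force: 107.7
```

The grip is good (14 mm wide, 2 N lift). Continuing the tipping arc.

Call:
move_arm(series=[{"claw":-1,"dx":0,"dy":3.7,"dz":-4.3,"ax":0,"ay":0,"az":0},{"claw":-1,"dx":0,"dy":3.7,"dz":-4.3,"ax":0,"ay":0,"az":0},{"claw":-1,"dx":0,"dy":3.7,"dz":-4.3,"ax":0,"ay":0,"az":0},{"claw":-1,"dx":0,"dy":5,"dz":-3.5,"ax":0,"ay":0,"az":0},{"claw":-1,"dx":0,"dy":5,"dz":-3.5,"ax":0,"ay":0,"az":0},{"claw":-1,"dx":0,"dy":5,"dz":-3.5,"ax":0,"ay":0,"az":0},{"claw":-1,"dx":0,"dy":5,"dz":-3.5,"ax":0,"ay":0,"az":0},{"claw":-1,"dx":0,"dy":5,"dz":-3.5,"ax":0,"ay":0,"az":0},{"claw":-1,"dx":0,"dy":5,"dz":-3.5,"ax":0,"ay":0,"az":0}])

```text
time_s: 15.42
tcp_pos: [0.4809, 0.0267, 0.1238]
tcp_rot: [154.9, -0.0, 179.5]
wrist_force: [-0.4, 2.1, -2.8]
grip_width: 0.0141
grasp_force: 107.6
```

Call:
move_arm(series=[{"claw":-1,"dx":0,"dy":5.8,"dz":-2.1,"ax":0,"ay":0,"az":0},{"claw":-1,"dx":0,"dy":5.8,"dz":-2.1,"ax":0,"ay":0,"az":0},{"claw":-1,"dx":0,"dy":5.8,"dz":-2.1,"ax":0,"ay":0,"az":0},{"claw":-1,"dx":0,"dy":5.8,"dz":-2.1,"ax":0,"ay":0,"az":0},{"claw":-1,"dx":0,"dy":5.8,"dz":-2.1,"ax":0,"ay":0,"az":0},{"claw":-1,"dx":0,"dy":5.8,"dz":-2.1,"ax":0,"ay":0,"az":0},{"claw":-1,"dx":0,"dy":6,"dz":-0.5,"ax":0,"ay":0,"az":0},{"claw":-1,"dx":0,"dy":6,"dz":-0.5,"ax":0,"ay":0,"az":0},{"claw":-1,"dx":0,"dy":6,"dz":-0.5,"ax":0,"ay":0,"az":0},{"claw":-1,"dx":0,"dy":6,"dz":-0.5,"ax":0,"ay":0,"az":0},{"claw":-1,"dx":0,"dy":6,"dz":-0.5,"ax":0,"ay":0,"az":0},{"claw":-1,"dx":0,"dy":6,"dz":-0.5,"ax":0,"ay":0,"az":0}])

```text
time_s: 16.42
tcp_pos: [0.4816, 0.0843, 0.1679]
tcp_rot: [154.9, 0.0, 179.5]
wrist_force: [-0.1, 0.9, -0.5]
grip_width: 0.0143
grasp_force: 107.9
```

Call:
move_arm(series=[{"claw":-1,"dx":0,"dy":6,"dz":1,"ax":0,"ay":0,"az":0},{"claw":-1,"dx":0,"dy":6,"dz":1,"ax":0,"ay":0,"az":0},{"claw":-1,"dx":0,"dy":6,"dz":1,"ax":0,"ay":0,"az":0},{"claw":-1,"dx":0,"dy":6,"dz":1,"ax":0,"ay":0,"az":0},{"claw":-1,"dx":0,"dy":6,"dz":1,"ax":0,"ay":0,"az":0},{"claw":-1,"dx":0,"dy":6,"dz":1,"ax":0,"ay":0,"az":0},{"claw":-1,"dx":0,"dy":5.5,"dz":2.5,"ax":0,"ay":0,"az":0},{"claw":-1,"dx":0,"dy":5.5,"dz":2.5,"ax":0,"ay":0,"az":0},{"claw":-1,"dx":0,"dy":5.5,"dz":2.5,"ax":0,"ay":0,"az":0},{"claw":-1,"dx":0,"dy":5.5,"dz":2.5,"ax":0,"ay":0,"az":0},{"claw":-1,"dx":0,"dy":5.5,"dz":2.5,"ax":0,"ay":0,"az":0},{"claw":-1,"dx":0,"dy":5.5,"dz":2.5,"ax":0,"ay":0,"az":0}])

```text
time_s: 17.42
tcp_pos: [0.4821, 0.1561, 0.178]
tcp_rot: [154.9, 0.0, 179.5]
wrist_force: [-0.4, 3.2, 2.6]
grip_width: 0.0144
grasp_force: 108.2
```

```bash
cat >> h.py <<'E'
def jarscan(name,im,box):
    x0,y0,x1,y1=box;c=im[y0:y1,x0:x1];h=cv2.cvtColor(c,cv2.COLOR_RGB2HSV)
    m=((h[...,1]>90)&((h[...,0]<25)|(h[...,0]>170))&(h[...,2]>30)).astype(np.uint8)
    n,l,st,ce=cv2.connectedComponentsWithStats(m)
    return [(int(st[i,4]),(ce[i]+[x0,y0]).round(0).tolist(),onplane(name,ce[i]+[x0,y0],.02).round(3).tolist()) for i in range(1,n) if st[i,4]>12]
E
python3 - <<'E'
from h import *
to((.48,.19,.3));a=capture('side');np.save('s7',a);b=capture('top');np.save('t7',b)
print(jarscan('side',a,(170,120,260,210)));print(jarscan('top',b,(50,170,200,260)))
E
```

```text
at [0.4821 0.1561 0.178 ] [154.9   0.  179.5] t 17.42 F [-0.4  3.2  2.6] w 0.0144
shift mm [  2.4  82.4 -96.1]
[]
[]
```

Call:
move_arm(series=[{"claw":-1,"dx":0,"dy":4,"dz":-4,"ax":0,"ay":0,"az":0},{"claw":-1,"dx":0,"dy":7,"dz":-7,"ax":0,"ay":0,"az":0},{"claw":-1,"dx":0,"dy":8,"dz":-8,"ax":0,"ay":0,"az":0},{"claw":-1,"dx":0,"dy":8,"dz":-8,"ax":0,"ay":0,"az":0},{"claw":-1,"dx":0,"dy":8,"dz":-8,"ax":0,"ay":0,"az":0},{"claw":-1,"dx":0,"dy":8,"dz":-8,"ax":0,"ay":0,"az":0},{"claw":-1,"dx":0,"dy":8,"dz":-8,"ax":0,"ay":0,"az":0},{"claw":-1,"dx":0,"dy":8,"dz":-8,"ax":0,"ay":0,"az":0},{"claw":-1,"dx":0,"dy":8,"dz":-8,"ax":0,"ay":0,"az":0},{"claw":-1,"dx":0,"dy":7,"dz":-7,"ax":0,"ay":0,"az":0},{"claw":-1,"dx":0,"dy":5,"dz":-5,"ax":0,"ay":0,"az":0},{"claw":-1,"dx":0,"dy":3,"dz":-3,"ax":0,"ay":0,"az":0}])

```text
time_s: 18.52
tcp_pos: [0.4827, 0.1948, 0.2877]
tcp_rot: [155.0, 0.1, 179.5]
wrist_force: [0.2, 0.0, -5.8]
grip_width: 0.014
grasp_force: 108.1
```

Call:
move_arm(series=[{"claw":-1,"dx":0,"dy":0,"dz":0,"ax":0,"ay":0,"az":0},{"claw":-1,"dx":0,"dy":0,"dz":0,"ax":0,"ay":0,"az":0},{"claw":-1,"dx":0,"dy":0,"dz":0,"ax":0,"ay":0,"az":0},{"claw":-1,"dx":0,"dy":0,"dz":0,"ax":0,"ay":0,"az":0},{"claw":-1,"dx":0,"dy":0,"dz":0,"ax":0,"ay":0,"az":0},{"claw":-1,"dx":0,"dy":0,"dz":0,"ax":0,"ay":0,"az":0}])

```text
time_s: 19.02
tcp_pos: [0.4826, 0.1944, 0.2864]
tcp_rot: [155.0, -0.0, 179.5]
wrist_force: [-0.8, 0.2, -6.5]
grip_width: 0.0146
grasp_force: 108.1
```

Run:
```python
from h import *
to((.48,.2,.28));a=capture('side');np.save('s8',a);b=capture('top');np.save('t8',b);w=capture('wrist');np.save('w8',w)
print(jarscan('side',a,(170,60,270,210)));print(jarscan('top',b,(50,170,200,260)))
t0=np.load('top0.npy')
print(np.linalg.norm(np.load('side0.npy').astype(int)-a,axis=2)[100:240:8,170:270:6].astype(int))
```

```text
at [0.4826 0.1944 0.2864] [155.   -0.  179.5] t 19.02 F [-0.8  0.2 -6.5] w 0.0146
shift mm [2.6 2.4 8.1]
[(136, [173.0, 82.0], [0.402, 1.245, 0.02]), (99, [173.0, 107.0], [0.376, 0.861, 0.02]), (64, [202.0, 153.0], [0.461, 0.354, 0.02]), (18, [218.0, 152.0], [0.527, 0.352, 0.02])]
[(18, [77.0, 205.0], [0.526, 0.356, 0.02]), (31, [78.0, 230.0], [0.448, 0.353, 0.02])]
[[  2   2   1   3   1   3  25  73  13   3   1   6   2   3   1   4   1]
 [  2   2   4   2   2  74  94 297   1  51   2   1   1   2   1   1   4]
 [  7   3   1   3   2 141  39 105   2  41   2   2   1   2   2   3   8]
 [  7   3   9   2  30  40  68  67  71  67   2   3   2   3   1   2  10]
 [  1   4   4   1  63  29  71  72  69  64   1   3   2   2   5   3   6]
 [  2   0   4   2  89  13 111 115 117  10   4   1   1   2   1   1   2]
 [  2   1   3   2   3  76  20  26  18   2   2   1   1   2   3   7   3]
 [  1   1   0   2   1  46  85   5  84   7   8   2   1   1   3   1   3]
 [  1   2   6   2   1   1   6   1   1   1   1   3   6   2   1   5   2]
 [  2   3   3   1   1   1   2   5   3   2   4   4   1   2   3   3   4]
 [  1   1   0   3   4   2   3   4   9   6   7   4   1   5   8   2   0]
 [  5   2   0   4   3   3   3   3   5   1   2   1   3   2   1   3   5]
 [  4   2   4   5   1   4   3   4   1   3   1   1   3   3   3   2   1]
 [  2   2   5   1   5   1   3   2   1   3   1   2   2   6   1   4   4]
 [  1   2   5   2   2   2   2   3   4   1   2   2   2   5   1   4   4]
 [  1   3   5   3   1   4  94   2 187 184 164 160  28  27   3   1   2]
 [  2   1   1   1   5   2   1 123  74  58  39  50  44  37  28   1   1]
 [  4   0   3   3   5   1   3  89  74  60  53  63  60  73 125   5   1]]
```

Call:
move_arm(series=[{"claw":-1,"dx":0,"dy":8,"dz":0,"ax":0,"ay":0,"az":0},{"claw":-1,"dx":0,"dy":-8,"dz":-6,"ax":0,"ay":0,"az":0},{"claw":-1,"dx":0,"dy":8,"dz":6,"ax":0,"ay":0,"az":0},{"claw":-1,"dx":0,"dy":-8,"dz":-6,"ax":0,"ay":0,"az":0},{"claw":-1,"dx":0,"dy":8,"dz":6,"ax":0,"ay":0,"az":0},{"claw":-1,"dx":0,"dy":-8,"dz":-6,"ax":0,"ay":0,"az":0},{"claw":-1,"dx":0,"dy":0,"dz":0,"ax":0,"ay":0,"az":0},{"claw":-1,"dx":0,"dy":0,"dz":0,"ax":0,"ay":0,"az":0},{"claw":-1,"dx":0,"dy":0,"dz":0,"ax":0,"ay":0,"az":0},{"claw":-1,"dx":0,"dy":0,"dz":0,"ax":0,"ay":0,"az":0}])

```text
time_s: 20.0
tcp_pos: [0.4826, 0.1919, 0.292]
tcp_rot: [155.0, -0.0, 179.5]
wrist_force: [-0.3, -0.2, -6.2]
grip_width: 0.0143
grasp_force: 108.0
```

Run:
```python
from h import *
to((.48,.2,.28));a=capture('side');F=[]
for i in range(8): F.append(sense()['wrist_force'][2]);b=capture('top')
print('Fz',np.mean(F),np.std(F));np.save('s9',a);np.save('t9',b)
print(jarscan('side',a,(180,100,270,210)));print(jarscan('top',b,(50,170,200,260)))
def cls(im,box):
    x0,y0,x1,y1=box;c=im[y0:y1,x0:x1];h=cv2.cvtColor(c,cv2.COLOR_RGB2HSV)
    for y in range(c.shape[0]):
        print('%3d '%(y+y0)+''.join('A' if p[1]>90 and (p[0]<25 or p[0]>170) and p[2]>25 else 'W' if p[2]>185 else '#' if p[2]<50 else 'p' if p[1]>15 and p[0]<25 else '.' for p in h[y]))
cls(b,(55,183,160,255))
```

```text
at [0.4826 0.1919 0.292 ] [155.   -0.  179.5] t 20.0 F [-0.3 -0.2 -6.2] w 0.0143
shift mm [ 2.7  2.2 14.3]
Fz -5.41879586987033 0.3669054969756595
[(67, [202.0, 153.0], [0.462, 0.354, 0.02]), (23, [217.0, 152.0], [0.525, 0.352, 0.02])]
[(20, [77.0, 205.0], [0.527, 0.355, 0.02]), (33, [78.0, 230.0], [0.449, 0.352, 0.02])]
183 .........................................................................................................
184 .........................................................................................................
185 .........................................................................................................
186 .........................................................................................................
187 ................................p........................................................................
188 ................................pppp.ppp.................................................................
189 ................................ppppppppp................................................................
190 ...
[... 6442 characters left out ...]
..............pppppppppppppppp..........
249 ........................pppWWppppppp..........................................ppppppppppppppppp..........
250 .......................pppppWppppppp..........................................ppppppppWWpppppp...........
251 ........................pppppppppppp..........................................ppppppppWWpppppp...........
252 ........................pppppppppppp..........................................pppppppppWpppppp...........
253 ........................pppppppppppp..........................................pppppppppWppppppp..........
254 .......................ppppppppppppp..........................................ppppppppppppppppp..........
```

Two jars show at the far end of the tray, plus a white cap at about (101,242) in the top view. The lift force has fallen from about 6.5 N to 5.4 N, as expected with the jars out. I raise the pail and move it back to check the tray unobstructed.

Call:
move_arm(series=[{"claw":-1,"dx":0,"dy":4,"dz":-8,"ax":0,"ay":0,"az":0},{"claw":-1,"dx":0,"dy":5,"dz":-11,"ax":0,"ay":0,"az":0},{"claw":-1,"dx":0,"dy":0,"dz":-14,"ax":0,"ay":0,"az":0},{"claw":-1,"dx":0,"dy":-8,"dz":-8,"ax":0,"ay":0,"az":0},{"claw":-1,"dx":0,"dy":-14,"dz":-6.5,"ax":0,"ay":0,"az":0},{"claw":-1,"dx":0,"dy":-14,"dz":-6.5,"ax":0,"ay":0,"az":0},{"claw":-1,"dx":0,"dy":-14,"dz":-6.5,"ax":0,"ay":0,"az":0},{"claw":-1,"dx":0,"dy":-14,"dz":-6.5,"ax":0,"ay":0,"az":0},{"claw":-1,"dx":0,"dy":-14,"dz":-6.5,"ax":0,"ay":0,"az":0},{"claw":-1,"dx":0,"dy":-14,"dz":-6.5,"ax":0,"ay":0,"az":0},{"claw":-1,"dx":0,"dy":-14,"dz":-6.5,"ax":0,"ay":0,"az":0},{"claw":-1,"dx":0,"dy":-8,"dz":-3.5,"ax":0,"ay":0,"az":0}])

```text
time_s: 21.45
tcp_pos: [0.4815, 0.0568, 0.3292]
tcp_rot: [155.0, 0.0, 179.4]
wrist_force: [-0.4, -0.4, -5.8]
grip_width: 0.0144
grasp_force: 108.0
```

Run:
```python
from h import *
to((.48,.05,.33));a=capture('side');b=capture('top');np.save('s10',a);np.save('t10',b)
print(jarscan('side',a,(180,100,270,210)));print(jarscan('top',b,(50,170,200,260)))
print('slot',proj('side',(.4,.3,.03)),proj('side',(.41,.3,.02)),proj('top',(.4,.3,.03)))
def cls(im,box):
    x0,y0,x1,y1=box;c=im[y0:y1,x0:x1];h=cv2.cvtColor(c,cv2.COLOR_RGB2HSV)
    for y in range(c.shape[0]):
        print('%3d '%(y+y0)+''.join('A' if p[1]>90 and (p[0]<25 or p[0]>170) and p[2]>25 else 'W' if p[2]>170 else '#' if p[2]<50 else 'p' if p[1]>15 and p[0]<25 else '.' for p in h[y]))
cls(a,(180,133,245,175));cls(b,(60,187,150,255))
```

```text
at [0.4815 0.0568 0.3292] [155.    0.  179.4] t 21.45 F [-0.4 -0.4 -5.8] w 0.0144
shift mm [ 1.4 -5.9 -3.7]
[(18, [197.0, 153.0], [0.44, 0.36, 0.02])]
[(111, [83.0, 205.0], [0.526, 0.339, 0.02]), (118, [87.0, 220.0], [0.479, 0.325, 0.02]), (109, [83.0, 231.0], [0.448, 0.338, 0.02])]
slot [188.77304838 158.83151995] [191.41048589 160.72992425] [ 93.98581107 246.28282439]
133 ..................ppppppppppppppppppppppppppppppppppppp..........
134 ..................ppppppppppppppppppppppppppppppppppppp..........
135 .................pppppppppppppppppppppppppppppppppppppp..........
136 ...........p....ppppppppppppppppppppppppppppppppppppppp..........
137 ................ppppppppppppppppppppppppppppppppppppppp..........
138 .............ppppppppppppppppppppppppppppppppppppppppppp.........
139 ....pp.p.pp.p...ppppppppppppppppppppppppppppppppppppppWWp........
140 ....ppp.p.p.pp.ppppppppppppppppppppppppppppppppppppppppWW........
141 ....ppp.ppppp..pppppppppppppppppppppppppppppppppppppppppp........
142 .....pp..pp...pWWWppppppppppppppppppppppppppppppppppppppp........
143 .....p...ppp..pWWWppppp
[... 7972 characters left out ...]
....................pppppppppWWWWWW
248 ..........................................................................ppppppppppWWWWWW
249 ...........................................................................ppppppppWWWWWWW
250 .........................................................................ppppppppppWWWWWWW
251 ..........................................................................ppppppppWWWWWWWW
252 .........................................................................p.pppppppWWWWWWWW
253 .........................................................................pppppppppWWWWWWWW
254 ........................................................................pppppppppWWWWWWWWW
```

All three jars lie in the tray (x≈0.48–0.53, y≈0.33), clear of the pail, and the bail is still leaning back. Now I carry the empty pail back behind the step.

Call:
move_arm(series=[{"claw":-1,"dx":0,"dy":-5,"dz":-2,"ax":0,"ay":0,"az":0},{"claw":-1,"dx":0,"dy":-9,"dz":-4,"ax":0,"ay":0,"az":0},{"claw":-1,"dx":0,"dy":-13.6,"dz":-6.3,"ax":0,"ay":0,"az":0},{"claw":-1,"dx":0,"dy":-13.6,"dz":-6.3,"ax":0,"ay":0,"az":0},{"claw":-1,"dx":0,"dy":-13.6,"dz":-6.3,"ax":0,"ay":0,"az":0},{"claw":-1,"dx":0,"dy":-13.6,"dz":-6.3,"ax":0,"ay":0,"az":0},{"claw":-1,"dx":0,"dy":-13.6,"dz":-6.3,"ax":0,"ay":0,"az":0},{"claw":-1,"dx":0,"dy":-13.6,"dz":-6.3,"ax":0,"ay":0,"az":0},{"claw":-1,"dx":0,"dy":-13.6,"dz":-6.3,"ax":0,"ay":0,"az":0},{"claw":-1,"dx":0,"dy":-13.6,"dz":-6.3,"ax":0,"ay":0,"az":0},{"claw":-1,"dx":0,"dy":-13.6,"dz":-6.3,"ax":0,"ay":0,"az":0},{"claw":-1,"dx":0,"dy":-13.6,"dz":-6.3,"ax":0,"ay":0,"az":0}])

```text
time_s: 22.55
tcp_pos: [0.4799, -0.1074, 0.3282]
tcp_rot: [155.0, 0.0, 179.5]
wrist_force: [0.2, -0.6, -6.0]
grip_width: 0.0144
grasp_force: 108.3
```

Call:
move_arm(series=[{"claw":-1,"dx":0,"dy":-13.6,"dz":-6.3,"ax":0,"ay":0,"az":0},{"claw":-1,"dx":0,"dy":-13.6,"dz":-6.3,"ax":0,"ay":0,"az":0},{"claw":-1,"dx":0,"dy":-13.6,"dz":-6.3,"ax":0,"ay":0,"az":0},{"claw":-1,"dx":0,"dy":-10,"dz":-5,"ax":0,"ay":0,"az":0},{"claw":-1,"dx":0,"dy":-6,"dz":-3,"ax":0,"ay":0,"az":0},{"claw":-1,"dx":0,"dy":0,"dz":0,"ax":0,"ay":0,"az":0},{"claw":-1,"dx":0,"dy":-4,"dz":9,"ax":0,"ay":0,"az":0},{"claw":-1,"dx":0,"dy":-6.5,"dz":14,"ax":0,"ay":0,"az":0},{"claw":-1,"dx":0,"dy":-6.5,"dz":14,"ax":0,"ay":0,"az":0},{"claw":-1,"dx":0,"dy":-6.5,"dz":14,"ax":0,"ay":0,"az":0},{"claw":-1,"dx":0,"dy":-6.5,"dz":14,"ax":0,"ay":0,"az":0},{"claw":-1,"dx":0,"dy":-6.5,"dz":14,"ax":0,"ay":0,"az":0}])

```text
time_s: 23.55
tcp_pos: [0.4792, -0.1678, 0.2403]
tcp_rot: [154.9, -0.0, 179.6]
wrist_force: [0.7, -0.4, -5.6]
grip_width: 0.0143
grasp_force: 108.4
```

Run:
```python
from h import *
s=sense();tz=R.from_euler('xyz',s['tcp_rot'],degrees=True).apply([0,0,1]);print('sleeve',(s['tcp_pos']-.013*tz).round(4))
to((.481,-.18+.0055,.215-.012),s=s);print(s['joints'].round(0))
```

```text
sleeve [ 0.4792 -0.1733  0.2521]
at [ 0.4792 -0.1678  0.2403] [154.9  -0.  179.6] t 23.55 F [ 0.7 -0.4 -5.6] w 0.0143
shift mm [ -1.8 -21.9  31. ]
[ -42.   23.   75.   19.   99. -132.]
```

Call:
move_arm(series=[{"claw":-1,"dx":0,"dy":-5,"dz":11,"ax":0,"ay":0,"az":0},{"claw":-1,"dx":0,"dy":-5,"dz":10,"ax":0,"ay":0,"az":0},{"claw":-1,"dx":0,"dy":-4,"dz":9,"ax":0,"ay":0,"az":0},{"claw":-1,"dx":0,"dy":-3,"dz":6,"ax":0,"ay":0,"az":0},{"claw":-1,"dx":0,"dy":-2.5,"dz":5,"ax":0,"ay":0,"az":0},{"claw":-1,"dx":0,"dy":-2.5,"dz":5,"ax":0,"ay":0,"az":0}])

```text
time_s: 24.05
tcp_pos: [0.4795, -0.1692, 0.1902]
tcp_rot: [155.0, 0.0, 179.5]
wrist_force: [0.3, -0.3, -4.6]
grip_width: 0.0144
grasp_force: 108.4
```

Call:
move_arm(series=[{"claw":-1,"dx":0,"dy":-7,"dz":-1.4,"ax":0,"ay":0,"az":0},{"claw":-1,"dx":0,"dy":-7,"dz":-1.4,"ax":0,"ay":0,"az":0},{"claw":-1,"dx":0,"dy":-7,"dz":-1.4,"ax":0,"ay":0,"az":0},{"claw":-1,"dx":0,"dy":-7,"dz":-1.4,"ax":0,"ay":0,"az":0},{"claw":-1,"dx":0,"dy":-7,"dz":-1.4,"ax":0,"ay":0,"az":0},{"claw":-1,"dx":0,"dy":-7,"dz":-1.4,"ax":0,"ay":0,"az":0},{"claw":-1,"dx":0,"dy":-7,"dz":0,"ax":0,"ay":0,"az":0},{"claw":-1,"dx":0,"dy":-7,"dz":0,"ax":0,"ay":0,"az":0},{"claw":-1,"dx":0,"dy":-7,"dz":0,"ax":0,"ay":0,"az":0},{"claw":-1,"dx":0,"dy":-7,"dz":0,"ax":0,"ay":0,"az":0},{"claw":-1,"dx":0,"dy":-7,"dz":0,"ax":0,"ay":0,"az":0},{"claw":-1,"dx":0,"dy":-7,"dz":0,"ax":0,"ay":0,"az":0}])

```text
time_s: 25.05
tcp_pos: [0.4808, -0.2539, 0.1679]
tcp_rot: [155.6, 0.6, 179.4]
wrist_force: [-1.6, -15.3, 33.8]
grip_width: 0.0146
grasp_force: 113.1
```

Run:
```python
from h import *
s=sense();tz=R.from_euler('xyz',s['tcp_rot'],degrees=True).apply([0,0,1]);print('sleeve',(s['tcp_pos']-.013*tz).round(4))
to((.481,-.18+.0055,.215-.012),s=s)
```

```text
sleeve [ 0.4806 -0.2593  0.1797]
at [ 0.4808 -0.2539  0.1679] [155.6   0.6 179.4] t 25.05 F [ -1.6 -15.3  33.8] w 0.0146
shift mm [ 0.3 86.8  0.8]
```

The reading is a 37 N push along the line to the rim contact: the rim is gripping the bench and I am cutting inside the arc. I back off outward along the arc to relieve it.

Call:
move_arm(series=[{"claw":-1,"dx":0,"dy":-3,"dz":-3.5,"ax":0,"ay":0,"az":0},{"claw":-1,"dx":0,"dy":-4,"dz":-3.5,"ax":0,"ay":0,"az":0},{"claw":-1,"dx":0,"dy":-5,"dz":-3,"ax":0,"ay":0,"az":0}])

```text
time_s: 25.3
tcp_pos: [0.4784, -0.2646, 0.1665]
tcp_rot: [154.9, -0.0, 179.5]
wrist_force: [0.2, 1.3, -4.7]
grip_width: 0.0144
grasp_force: 108.5
```

Run:
```python
from h import *
s=sense();tz=R.from_euler('xyz',s['tcp_rot'],degrees=True).apply([0,0,1]);f=s['tcp_pos']-.013*tz;print('sleeve',f.round(4),s['wrist_force'])
a=capture('side');b=capture('top');np.save('s11',a);np.save('t11',b)
# black bail bar in both views
for nm,im,(x0,y0,x1,y1) in(('side',a,(170,150,270,290)),('top',b,(150,170,330,270))):
    m=(im[y0:y1,x0:x1].max(2)<45).astype(np.uint8)
    n,l,st,c=cv2.connectedComponentsWithStats(m)
    for i in range(1,n):
        if st[i,4]>25:
            print(nm,st[i],(c[i]+[x0,y0]).round(1))
```

```text
sleeve [ 0.4784 -0.2701  0.1783] [ 0.22426047  1.25946102 -4.70036927]
side [  26   13   59   57 1034] [226.1 191.2]
top [   4   25   27   48 1256] [167.1 218.2]
top [70 39  3 18 46] [221.2 217.7]
```

Call:
move_arm(series=[{"claw":-1,"dx":0,"dy":-6.1,"dz":0.3,"ax":0,"ay":0,"az":0},{"claw":-1,"dx":0,"dy":-6.1,"dz":0.3,"ax":0,"ay":0,"az":0},{"claw":-1,"dx":0,"dy":-6.1,"dz":0.3,"ax":0,"ay":0,"az":0},{"claw":-1,"dx":0,"dy":-6.1,"dz":0.3,"ax":0,"ay":0,"az":0},{"claw":-1,"dx":0,"dy":-6.1,"dz":0.3,"ax":0,"ay":0,"az":0}])

```text
time_s: 25.82
tcp_pos: [0.4782, -0.2915, 0.1516]
tcp_rot: [154.9, -0.0, 179.5]
wrist_force: [0.0, -1.6, -1.0]
grip_width: 0.0147
grasp_force: 108.8
```

Call:
move_arm(series=[{"claw":-1,"dx":0,"dy":-6.5,"dz":1.2,"ax":0,"ay":0,"az":0},{"claw":-1,"dx":0,"dy":-6.5,"dz":1.2,"ax":0,"ay":0,"az":0},{"claw":-1,"dx":0,"dy":-6.5,"dz":1.2,"ax":0,"ay":0,"az":0}])

```text
time_s: 26.07
tcp_pos: [0.478, -0.3074, 0.1399]
tcp_rot: [154.9, -0.0, 179.5]
wrist_force: [-0.7, 0.3, -2.9]
grip_width: 0.0141
grasp_force: 108.6
```

Call:
move_arm(series=[{"claw":-1,"dx":0,"dy":-6.5,"dz":1.2,"ax":0,"ay":0,"az":0},{"claw":-1,"dx":0,"dy":-5,"dz":1.2,"ax":0,"ay":0,"az":0},{"claw":-1,"dx":0,"dy":-4,"dz":1.4,"ax":0,"ay":0,"az":0},{"claw":-1,"dx":0,"dy":0,"dz":0,"ax":0,"ay":0,"az":0}])

```text
time_s: 26.4
tcp_pos: [0.478, -0.3199, 0.1303]
tcp_rot: [154.9, -0.0, 179.5]
wrist_force: [-0.8, 0.3, -2.2]
grip_width: 0.0144
grasp_force: 108.6
```

Run:
```python
from h import *
s=sense();tz=R.from_euler('xyz',s['tcp_rot'],degrees=True).apply([0,0,1]);f=s['tcp_pos']-.013*tz;print('sleeve',f.round(4),s['wrist_force'])
a=capture('side');b=capture('top');np.save('s12',a);np.save('t12',b)
def cls(im,box,st=2):
    x0,y0,x1,y1=box;c=im[y0:y1,x0:x1];h=cv2.cvtColor(c,cv2.COLOR_RGB2HSV)
    for y in range(0,c.shape[0],st):
        print('%3d '%(y+y0)+''.join('W' if p[2]>160 else '#' if p[2]<50 else 'p' if p[1]>15 and p[0]<25 else '.' for p in h[y]))
cls(a,(170,185,280,285))
```

```text
sleeve [ 0.478  -0.3254  0.1421] [-0.83041133  0.27396459 -2.17780702]
185 .........................ppppppppppppppppppppppppppWWWWWWWWWWWppWWWWWWWWWWWWWWpppppppppppppppppppppppppppppppp
187 ...........................pppppppppppppppppppppppppppWWWWWWWWWWpppWWWWWWWWppppppppppppppppppppppppppppppppppp
189 ............................#ppppppppppppppppppppp.ppppppWWWWWWWWWWppWWWWppppppppppppppppppppppppppppppppppppp
191 ................................pppppppppppppp.#####...ppppWWWWWWWWWWpppppppppppppppppppppppppppppppppppppp...
193 ....................p.............pppppppppppp###......#...ppWWWWWWWppppppppppppppppppppppppppppppppppp.......
195 .....................pppp...p.pp.pp.pppppppppp######......#..pppWWpppppppppppppppppppppppppppppppppp..........
197 ......................p..p.p.ppppp.pp.ppppppppp#########....#..ppppppppppppppppppppppppppppppppppp............
199 .........................p..p..p...pp...ppppppp##########.....#..pppppppppppppppppppppppppppppppp.............
201 .....................p.p.p.p.ppp..ppppp.p.ppppp.############....#p.pppppppppppppppppppppppppppp..........
[... 4020 characters left out ...]
..........
273 pppppppppppppppp..............................................p.p.............................................
275 pp............................................................................................................
277 .......................................p......................................................................
279 ..............................................................................................................
281 ..............................................................................................................
283 ..............................................................................................................
```

Call:
move_arm(series=[{"claw":-1,"dx":0,"dy":-1.5,"dz":1,"ax":0,"ay":0,"az":0},{"claw":-1,"dx":0,"dy":-1.5,"dz":1,"ax":0,"ay":0,"az":0},{"claw":-1,"dx":0,"dy":0,"dz":0,"ax":0,"ay":0,"az":0}])

```text
time_s: 26.75
tcp_pos: [0.4786, -0.3217, 0.1297]
tcp_rot: [155.0, 0.1, 179.5]
wrist_force: [-0.2, 0.6, 11.2]
grip_width: 0.0143
grasp_force: 109.8
```

It's resting on the bench now (upward reaction). I ease off, open gently and withdraw along the tool axis.

Call:
move_arm(series=[{"claw":-1,"dx":0,"dy":0.5,"dz":-1,"ax":0,"ay":0,"az":0},{"claw":-0.6,"dx":0,"dy":0,"dz":0,"ax":0,"ay":0,"az":0},{"claw":-0.4,"dx":0,"dy":0,"dz":0,"ax":0,"ay":0,"az":0},{"claw":-0.2,"dx":0,"dy":0,"dz":0,"ax":0,"ay":0,"az":0},{"claw":0,"dx":0,"dy":0,"dz":0,"ax":0,"ay":0,"az":0},{"claw":0.15,"dx":0,"dy":0,"dz":0,"ax":0,"ay":0,"az":0},{"claw":0.15,"dx":0,"dy":0,"dz":0,"ax":0,"ay":0,"az":0},{"claw":0.15,"dx":0,"dy":0,"dz":-10,"ax":0,"ay":0,"az":0},{"claw":0.15,"dx":0,"dy":0,"dz":-15,"ax":0,"ay":0,"az":0},{"claw":0.15,"dx":0,"dy":0,"dz":-25,"ax":0,"ay":0,"az":0},{"claw":0.15,"dx":0,"dy":0,"dz":-35,"ax":0,"ay":0,"az":0},{"claw":0.15,"dx":0,"dy":0,"dz":-35,"ax":0,"ay":0,"az":0}])

```text
time_s: 27.75
tcp_pos: [0.4773, -0.3727, 0.2393]
tcp_rot: [154.9, -0.0, 179.5]
wrist_force: [0.7, -0.3, 0.4]
grip_width: 0.049
grasp_force: 0.0
```

Call:
move_arm(series=[{"claw":0.15,"dx":0,"dy":0,"dz":-35,"ax":0,"ay":0,"az":0},{"claw":0.15,"dx":0,"dy":0,"dz":-35,"ax":0,"ay":0,"az":0},{"claw":0.15,"dx":0,"dy":0,"dz":0,"ax":0,"ay":0,"az":0},{"claw":0.15,"dx":0,"dy":0,"dz":0,"ax":0,"ay":0,"az":0},{"claw":0.15,"dx":0,"dy":0,"dz":0,"ax":0,"ay":0,"az":0},{"claw":0.15,"dx":0,"dy":0,"dz":0,"ax":0,"ay":0,"az":0},{"claw":0.15,"dx":0,"dy":0,"dz":0,"ax":0,"ay":0,"az":0},{"claw":0.15,"dx":0,"dy":0,"dz":0,"ax":0,"ay":0,"az":0},{"claw":0.15,"dx":0,"dy":0,"dz":0,"ax":0,"ay":0,"az":0},{"claw":0.15,"dx":0,"dy":0,"dz":0,"ax":0,"ay":0,"az":0},{"claw":0.15,"dx":0,"dy":0,"dz":0,"ax":0,"ay":0,"az":0},{"claw":0.15,"dx":0,"dy":0,"dz":0,"ax":0,"ay":0,"az":0}])

```text
time_s: 28.75
tcp_pos: [0.4774, -0.4019, 0.3009]
tcp_rot: [155.0, -0.0, 179.5]
wrist_force: [0.0, -0.7, -0.8]
grip_width: 0.049
grasp_force: 0.0
```

Run:
```python
from h import *
to((.48,-.3,.3));a=capture('side')
import numpy as np
for i in range(9): a2=capture('side')
b=capture('top')
d=np.abs(a.astype(int)-a2).max(2);print('moving px',(d[180:300,170:290]>40).sum())
print(jarscan('top',b,(50,170,200,260)))
def cls(im,box,st=2):
    x0,y0,x1,y1=box;c=im[y0:y1,x0:x1];h=cv2.cvtColor(c,cv2.COLOR_RGB2HSV)
    for y in range(0,c.shape[0],st):
        print('%3d '%(y+y0)+''.join('W' if p[2]>160 else '#' if p[2]<50 else 'p' if p[1]>15 and p[0]<25 else '.' for p in h[y]))
cls(a2,(170,185,280,285));cls(b,(180,170,310,260),3)
t0=np.load('top0.npy').astype(int);d=np.abs(t0-b).max(2)>35
for n,(x,y,r) in dict(grad=(221,135,12),wash=(259,123,12),beaker=(190,110,16),rack=(131,125,26),kit=(272,280,24),meter=(310,140,26)).items(): print(n,d[y-r:y+r,x-r:x+r].sum())
```

```text
at [ 0.4774 -0.4019  0.3009] [155.   -0.  179.5] t 28.75 F [ 0.  -0.7 -0.8] w 0.049
shift mm [-1.7 91.9 43.9]
moving px 0
[(109, [83.0, 205.0], [0.526, 0.339, 0.02]), (118, [87.0, 220.0], [0.479, 0.324, 0.02]), (110, [83.0, 231.0], [0.448, 0.338, 0.02])]
185 ............................##########################################.p######################................
187 ............................###############################...........######################..................
189 ............................############.#............................#####################...................
191 ............................................................p.pp..p...####################....................
193 ..........................................pppppp.p.p.......ppp..ppp.p.##############...###....................
195 .....................p..p..p.p.......ppp..p..p..p....pp..pp..p...pp.....p##########.p.p###....................
197 .....................pppp...p.p.p.pp.pp.p.p...p...pp.ppppp..p.pp..pp.p..p##########p....##....................
199 ........................ppp..p...p.p
[... 8301 characters left out ...]
........................WWWWWWWWWWWWWWWWWWWWppppppppppppp......................WWW.............WW.......WWWW.WWWW
248 WWWWWWWW............................WWWWWWWWWWWWWWWWWWWWWWWWWWppppppppppppp.........................WW.......WWW............WWWWWW
251 ................................WWWWWWWWWWWWWWWWWWWWWWWWWWWWWWWWWpppppppppppp..........................WWW.WWWW...............WWWW
254 ...........................pWWWWWWWWWWWWWWWWWWWWWWWWWWWWWWWWWWWWWWppppppppppppp.................WWW.....W.WWW.......WWWWWW........
257 ........................WWWWWWWWWWWWWWWWWWWWWWWWWWWWWWWWWWWWWWWWWWWWpppppppppppppp...............W.W..............................
grad 0
wash 0
beaker 0
rack 0
kit 1066
meter 0
```

The pail lies still on its side, bar uppermost. Its mouth is near y≈−0.17, well clear of the step back at y=0.009, and the jars are unmoved. I do a quick side-view check of the kit box, which the arm hides in the top view, then hand in.

Run:
```python
from h import *
a=capture('side');d=np.abs(np.load('side0.npy').astype(int)-a).max(2)>35
k=d[230:278,150:190].sum();print('kit diff',k)
if k<150: print(manip.hand_in())
```

```text
kit diff 0
the job is handed in; nothing more can be done
None
```

I handed the job in: all three jars lie in the tray, the empty pail is at rest on its side behind the step and clear of the tray, and none of the six bystanders has moved (the result was not reported back).

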